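Clamp a plaster mould in a wedge vice

ROBOT

A 6-joint arm with a two-finger parallel gripper is mounted at the origin on a cart in front of the work surface, level with it; the furniture and walls round the work are solid. World frame = base frame: x ahead of the robot, y to its left, z up, the work surface at z = 0. Lengths are in m, angles in rad, forces in N, time in s.
With the tool pointing down it reaches from about 0.3 to 0.875 m from the base axis. Payload 6.4 kg.
Tool frame: the origin (TCP) lies on the centre line of the jaws, within the pads' length; the fingertips stand 14 mm ahead of it and the grasp point (between the pads) lies 5 mm behind it; y points along the fingers, x is the direction in which the jaws open and shut, and the axes are right-handed (so a half turn about y gives the same grasp; the last joint's range is limited). The gripper opens to 88 mm and grips with 3 to 60 N. Pads are 18 mm wide; open, the fingers measure 123 mm over their backs; the gripper's body (75 mm by 187 mm) begins 45 mm behind the grasp point.
Start: joints at [1.124, 0.181, 1.607, -0, 1.354, -0.206], TCP at [0.137, 0.558, 0.253] pointing down, gripper open.
Joint ranges: [-2.99, 2.99], [-0.89, 2.07], [0.3, 2.58], [-1.14, 4.28], [0, 2.63], [-3.12, 3.12]. Speed limits (rad/s): [2.57, 2.57, 3.01, 3.14, 3.14, 3.14].

INTERFACE

Orientations are given as a unit quaternion [x, y, z, w].
In Python, from plant import env, get_image, calibration gives the robot as it stands.
- The arm moves only by the tool apply_moves, never from a script. Its argument "commands" is a list of rows, each an object with "offset": the shift along the world's x, y, z in cm, a list of three; "yaw": the turn about the world's z in degrees; "grip": the opening, from 0 (shut) to 1 (fully open). In form: [{"offset": [dx, dy, dz], "yaw": yaw, "grip": grip}, ...]. A call has 1 to 8 rows; each row is the pose to reach, as a shift and turn from the pose commanded when the call began; what a row does not reach only later rows make up. A row lasts 1/10 s, in which the tool goes at most 50 mm and 8.59 degrees, less where a joint would pass 70% of its speed; a pose out of reach is approached as far as the arm can. A call with a gripper value outside its range is refused whole. The fingers move at their own pace and stop on an object; "newtons" is the grip in N (left out, the last holds). Time passes only in rows, so rows that repeat a pose let the fingers close. It gives the time, the measured TCP pose, the force and the opening at its end, in the units of the state.
- env.read_state(): the state, without advancing time (a new reading comes with each control period).
- get_image(name): name is "scene" or "top"; returns the picture (480x640x3 uint8, red, green, blue); there is no depth.
- calibration(name): a dict with "intrinsics" (3x3 intrinsics, pixels), "rvec" (rotation vector, rad) and "tvec" (3), from world to camera coordinates, as OpenCV has them. Camera axes: x right, y down, z forward; pixel columns grow to the right and rows downward; lengths in m; the calibration is good to about 2 mm. A picture is of the moment at which its call begins. calibration takes no time and is no camera call.
- env.job_done(): hands the job in, once; it reports no verdict.
The state is a dict: "t": time; "q": joint angles; "dq": joint speeds; "effort": joint torques, N m; "eef_pos": TCP position; "orientation": TCP orientation; "ft_force": force on the tool from outside, world axes, zero at the start; "moment": the same for the moment, N m; "gripper_width": opening from 0.0 (shut) to 1.0 (fully open).
Only numpy, scipy, OpenCV 4.12 (cv2) and the standard library are available. Lean on these libraries where they do the work, as an engineer would, in place of code of your own. Each camera call takes 0.05 s, during which the arm holds its last target.

TASK

Clamp the lower of the two plaster blocks that stand with the pine block and the vial, to the right of the homogeniser, in the wedge vice: push the vice's sliding bar back to open it, stand the block squarely on the bed between the bar and the fixed jaw, and push the bar up so that the block is tight against the fixed jaw. Then drive the steel wedge along behind the bar by its thumb tab until it jams hard and the block stays held fast when you let go. Leave everything else where it stands.

Things in the scene. Friction and masses are not known exactly. Their poses are not given: they have to be found in the camera images.
- wedge_vice: Low metal wedge vice fixed to the worktop, on the left. Origin at worktop level, z up. In its frame (mm): bed plate x -50..50, y -105..65, top at z 8; an arm of the plate, x -168..-46, y -105..-30, carries the wedge channel. Fixed jaw x -42..42, y 39..57, 36 high, its face at y 39. Two low gibs, 15 high, beside the bar at x 33..41 and -41..-33, end at y -23.
- channel_mouth (a point): In the middle of the wedge channel at its open end, on the plate, vice frame (-165, -64, 8) mm; channel runs along the vice's +x. Backstop rail, y -100..-84, x -165..42, guides the wedge's straight edge; front guide y -44..-34, x -165..-40. Both 35.5 mm high, with lips over the wedge that leave 30 mm open between y -79 and -49, so the wedge cannot be lifted there.
- bed_centre (a point): Middle of the bed between the fixed jaw and the fully opened bar, on the bed's top, 8 mm above the worktop; vice frame (0, 0.5, 8) mm. Axes as the vice: fixed jaw on the +y side, bar on the -y side, both ends along x open.
- bar (a joint): Travel of the sliding bar, m: 0 = fully back; grows as the bar moves in the vice's +y towards the fixed jaw, stop at 0.05. Gap between bar and jaw = 0.077 - value. Needs 1 to 2 N, stays where left. Starts part closed (gap too small for the block), wedge out. Bar x -30..30, top 30 mm above the worktop, its back face a 10 degree ramp that fits the wedge.
- bar_post (a point): Axis of the upright steel post on the bar, 51 mm above the worktop. Post 16 mm in diameter, 30 to 68 mm above the worktop. Push it along the vice's y to move the bar; its y in the vice's frame is -58 mm + the bar's travel, x is 0.
- wedge_tab (a point): Centre of the rear face of the wedge's thumb tab, 53 mm above the worktop. Tab 12 mm thick along x, 22 mm wide, 30 to 65 mm above the worktop. Starts at vice x -159 to -140 mm, y -64. Goes in only when the bar is up; with the block clamped it jams at x about -102 mm (60 mm side across the jaws) or -74 (55 mm). A firm push of 15 to 25 N along +x jams it; it is self-locking.
- homogeniser: Fixed obstacle in the middle, not used: foot plate under the blue mat from x 0.37 to 0.64, y -0.13 to 0.085 m, 30 mm high, a white foam block with a beaker on it, and above these a motor head from x 0.44 to 0.62, y -0.08 to 0.04 m, at 0.25 to 0.5 m height. Go round it on the robot's side or well clear.
- low_block_centre (a point): Centre of the lower cast plaster block (mould with a bore in one side, bore no use for gripping): 60 mm along its x, 55 mm along its y, 40 mm high, 0.16 kg; half-way up. It stands on the worktop on the right among similar blocks. Either pair of sides may go against the jaws.
- tall_block: bystander: the taller cast plaster block, 62x68x58 mm, origin at the centre of its underside
- pine_block: bystander: pine block, 52x58x57 mm, origin at the centre of its underside
- vial: bystander: small blue-capped vial, 20 mm wide, 53 mm tall, origin at the centre of its underside
- milled_part: bystander: milled aluminium part with a short boss, 34x52x22 mm, origin at the centre of its underside
- small_beaker: bystander: small clear beaker, 42 mm wide, 46 mm tall, beside the vice, origin at the centre of its underside
- amber_bottle: bystander: amber bottle, 60 mm wide, 133 mm tall, left of the vice, origin at the centre of its underside
- white_bottle: bystander: white bottle with blue cap, 50 mm wide, 103 mm tall, origin at the centre of its underside
- wash_bottle: bystander: wash bottle with bent spout, 66x89 mm, 210 mm tall, origin at the centre of its underside
- wedge: Loose steel wedge lying in the channel, axes along the vice's, 22 mm high, 108 mm long, 0.3 kg: straight edge along the backstop, 38 mm wide at the tail, tapering at 10 degrees over 80 mm to a 24 mm nose towards the vice's +x. Origin on its underside where the taper begins, 24 mm ahead of the tab's rear face.
- low_block: the low plaster block itself; origin at the centre of its underside

How it is judged:
By the outcome, as a careful person would: the job done as asked, in the order asked, and still so for the second after the job is handed in, with the robot touching nothing.
It also fails if it takes over 72 s, if anything falls off the work surface, if the arm or the gripper's body presses on something with over 40 N, if the wrist force passes 120 N, or if a joint passes its speed limit or range.

## Working session

There is one attempt and no reset: what is moved stays moved. The work goes in short steps, Python scripts to look and compute and a tool call to move; the robot and the scene stay as the last step left them, time stands still between calls to the robot, and variables do not carry over. Pictures are saved under pics/ and viewed, and the job is handed in when it is done.

Besides the shell and the picture viewer there is one more tool, called after "Request:" as name([rows], argument=value, ...), one row to a line, values as JSON. apply_moves: Moves the arm, as the interface text tells. Its arguments: {"type":"object","properties":{"commands":{"type":"array","items":{"type":"object","properties":{"offset":{"type":"array","items":{"type":"number"}},"yaw":{"type":"number"},"grip":{"type":"number"}}}},"newtons":{"type":"number"}},"required":["commands"]}

```bash
ls; mkdir -p pics; python3 - <<'E'
from plant import env,get_image,calibration
import cv2
for n in("scene","top"):
    cv2.imwrite(f"pics/{n}0.png",get_image(n)[:,:,::-1])
    c=calibration(n);print(n,c)
s=env.read_state();print({k:s[k] for k in("t","eef_pos","orientation","ft_force","gripper_width")})
E
```

```text
pics
scene {'intrinsics': array([[483.15906783,   0.        , 330.15565467],
       [  0.        , 483.15906783, 242.53885101],
       [  0.        ,   0.        ,   1.        ]]), 'rvec': array([ 1.94674982, -0.52022241,  0.33051444]), 'tvec': array([-0.47675977,  0.16668748,  1.28302986])}
top {'intrinsics': array([[501.4235139 ,   0.        , 307.57771271],
       [  0.        , 501.4235139 , 237.70282319],
       [  0.        ,   0.        ,   1.        ]]), 'rvec': array([ 2.28703859, -1.50369058,  0.36105462]), 'tvec': array([-0.2091827 ,  0.47686811,  1.63114383])}
{'t': 0.1, 'eef_pos': array([0.13692888, 0.55800937, 0.25192389]), 'orientation': array([ 0.55667409,  0.43584291, -0.43680973, -0.55619437]), 'ft_force': array([0.61640107, 0.19559474, 0.20419331]), 'gripper_width': 1.003286003528906}
```

View pics/scene0.png

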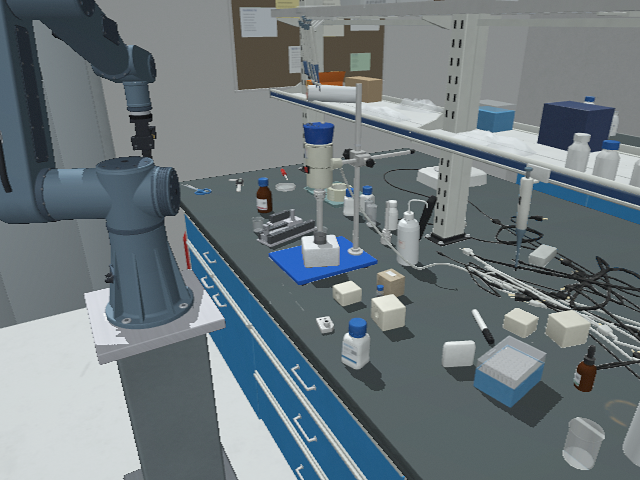

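View pics/top0.png

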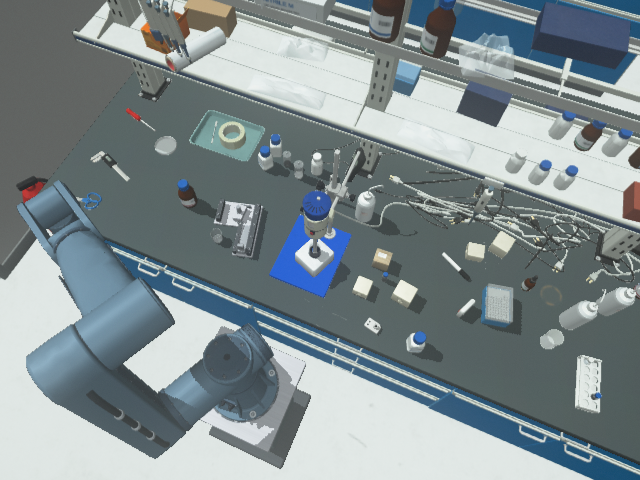

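The top view shows the low plaster block near (362,287), the tall one at (404,293), the pine at (382,258) and the vice near (238,228). I'll zoom in on both areas.

```bash
cat > h.py <<'E'
import numpy as np,cv2
from plant import env,get_image,calibration
def proj(n,P):
    c=calibration(n);return cv2.projectPoints(np.asarray(P,float).reshape(-1,3),c["rvec"],c["tvec"],c["intrinsics"],None)[0].reshape(-1,2)
def ray(n,uv,z):
    c=calibration(n);R=cv2.Rodrigues(c["rvec"])[0];C=-R.T@c["tvec"]
    uv=np.asarray(uv,float).reshape(-1,2);d=np.c_[uv,np.ones(len(uv))]@np.linalg.inv(c["intrinsics"]).T@R
    return C+d*((z-C[2])/d[:,2])[:,None]
def tri(uv1,uv2,n1="scene",n2="top"):
    Ms=[]
    for n in(n1,n2):
        c=calibration(n);Ms.append(c["intrinsics"]@np.c_[cv2.Rodrigues(c["rvec"])[0],c["tvec"]])
    X=cv2.triangulatePoints(Ms[0],Ms[1],np.float64(uv1).reshape(2,1),np.float64(uv2).reshape(2,1)).ravel();return X[:3]/X[3]
def crop(img,x,y,w,h,s,out):
    c=cv2.resize(img[y:y+h,x:x+w],None,fx=s,fy=s,interpolation=cv2.INTER_CUBIC)
    for i in range(0,w,10): cv2.line(c,(i*s,0),(i*s,8 if (x+i)%50 else 20),(0,0,255),1)
    for i in range(0,h,10): cv2.line(c,(0,i*s),(8 if (y+i)%50 else 20,i*s),(0,0,255),1)
    cv2.imwrite(out,c)
E
python3 - <<'E'
from h import *
s=cv2.imread("pics/scene0.png");t=cv2.imread("pics/top0.png")
crop(t,200,190,80,70,10,"pics/t_vice.png")
crop(s,245,200,80,60,10,"pics/s_vice.png")
crop(t,340,240,90,60,8,"pics/t_blk.png")
crop(s,320,260,100,75,8,"pics/s_blk.png")
E
```

```text
(no output)
```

View pics/t_vice.png

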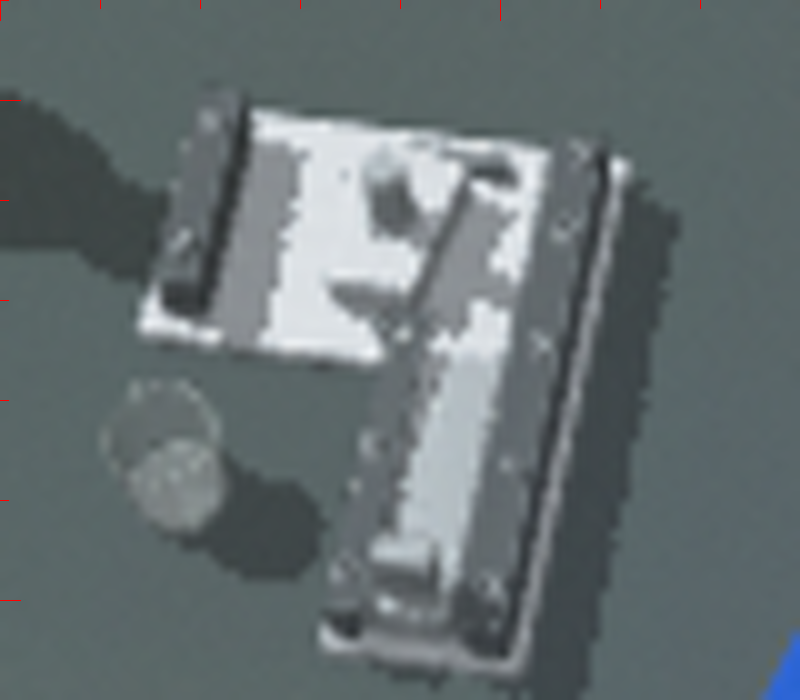

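View pics/s_vice.png

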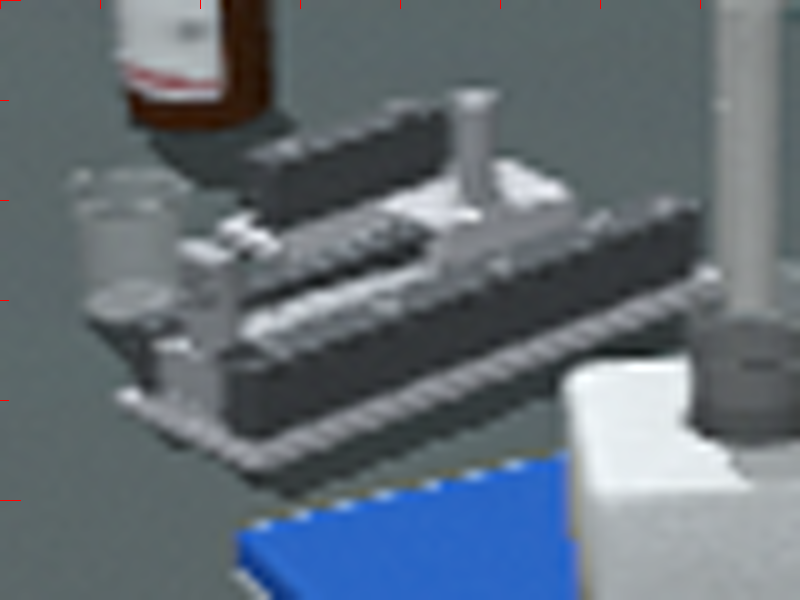

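View pics/t_blk.png

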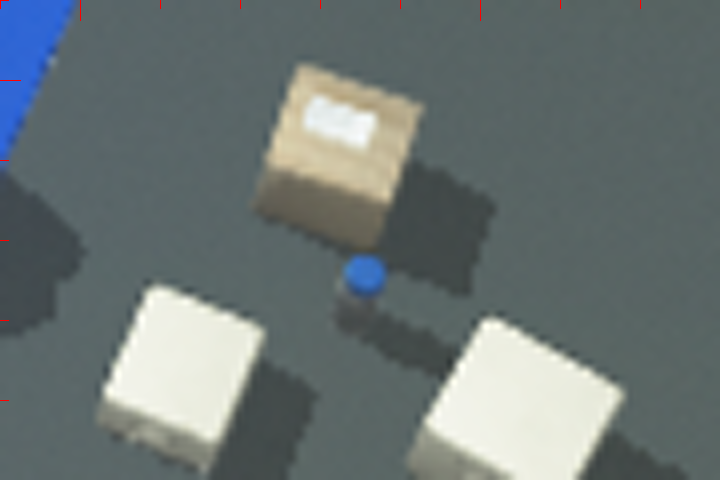

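View pics/s_blk.png

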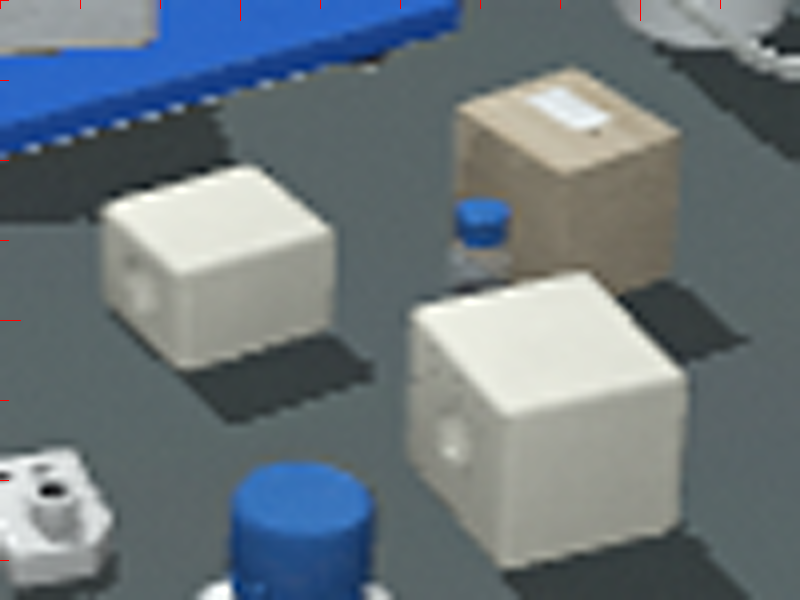

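```bash
cat >> h.py <<'E'
def up(p,x,y,s): return (np.asarray(p,float)+.5)/s-.5+[x,y]
def rigid(A,B):
    A=np.asarray(A);B=np.asarray(B);a=A.mean(0);b=B.mean(0);H=(A-a).T@(B-b)
    th=np.arctan2(H[0,1]-H[1,0],H[0,0]+H[1,1]);R=np.array([[np.cos(th),-np.sin(th)],[np.sin(th),np.cos(th)]])
    t=b-R@a;return th,R,t,(A@R.T+t-B)
E
python3 - <<'E'
from h import *
M=np.array([[-50,65],[50,-105],[-168,-105],[-168,-30]])/1e3
W=ray("top",up([[140,325],[630,158],[517,660],[322,632]],200,190,10),.008)[:,:2]
print(W);th,R,t,r=rigid(M,W);print("top",np.degrees(th),t,r*1e3)
Ms=np.array([[50,-105],[-168,-105],[-168,-30]])/1e3
Ws=ray("scene",up([[716,270],[250,455],[118,393]],245,200,10),.008)[:,:2]
print(Ws);th2,R2,t2,r2=rigid(Ms,Ws);print("scene",np.degrees(th2),t2,r2*1e3)
# block top face
for n,x,y,s,pts in(("top",340,240,8,[[157,284],[266,330],[212,446],[102,393]]),("scene",320,260,8,[[102,210],[255,166],[333,232],[182,275]])):
    q=ray(n,up(pts,x,y,s),.04)[:,:2];print(n,q,"c",q.mean(0))
    e=np.roll(q,-1,0)-q;print(np.linalg.norm(e,axis=1),np.degrees(np.arctan2(e[:,1],e[:,0])))
# post top, tab
print("post",tri(up([472,97],245,200,10),up([385,160],200,190,10)))
print("tab", tri(up([205,247],245,200,10),up([402,548],200,190,10)))
# blocks neighbours
q=ray("top",up([[490,316],[625,395]],340,240,8),.058);print(q)
q=ray("top",up([[300,64],[423,107],[388,212],[262,172]],340,240,8),.057);print(q)
print(ray("top",up([[365,275]],340,240,8),.053))
print(ray("top",up([[160,435]],200,190,10),.046), ray("top",up([[180,485]],200,190,10),.0))
E
```

```text
[[0.48843757 0.36764652]
 [0.62736824 0.22987855]
 [0.42044318 0.17652498]
 [0.40222815 0.24677411]]
top 14.856074062769348 [0.55459427 0.31903052] [[ 1.16258715  1.39164369]
 [ 2.47581791  0.48140979]
 [-1.31202282 -2.05844262]
 [-2.32638224  0.18538914]]
[[0.62834796 0.23953817]
 [0.41848007 0.17694713]
 [0.39948604 0.24635886]]
scene 16.874872079008302 [0.55011046 0.32517693] [[ 0.08921556 -0.32591408]
 [ 1.34397465 -1.01646651]
 [-1.43319021  1.34238059]]
top [[ 0.49163957 -0.21336801]
 [ 0.49030128 -0.2647176 ]
 [ 0.43065497 -0.26164191]
 [ 0.43450122 -0.20943095]] c [ 0.46177426 -0.23728962]
[0.05136703 0.05972555 0.05235244 0.05727383] [-91.49292728 177.04813055  85.78678255  -3.94167803]
scene [[ 0.43449399 -0.21253018]
 [ 0.49492478 -0.2125755 ]
 [ 0.49338769 -0.26360137]
 [ 0.43571317 -0.26232105]] c [ 0.46462991 -0.23775703]
[0.06043081 0.05104901 0.05768872 0.0498058 ] [-4.29736898e-02 -9.17254486e+01  1.78728299e+02  9.14026723e+01]
post [0.55884465 0.29223814 0.0711578 ]
tab [0.421882   0.21594328 0.06797074]
[[ 0.52740168 -0.3519425   0.058     ]
 [ 0.51584788 -0.41673351  0.058     ]]
[[ 0.60893823 -0.23557031  0.057     ]
 [ 0.61076708 -0.29288125  0.057     ]
 [ 0.55660761 -0.29528291  0.057     ]
 [ 0.55264683 -0.23799721  0.057     ]]
[[ 0.5262063  -0.29588418  0.053     ]]
[[0.43550349 0.32433874 0.046     ]] [[0.43781323 0.32535514 0.        ]]
```

```bash
cat >> h.py <<'E'
def vice(th,t,P):
    P=np.asarray(P,float).reshape(-1,3)/1e3;c,s=np.cos(th),np.sin(th)
    return np.c_[P[:,0]*c-P[:,1]*s+t[0],P[:,0]*s+P[:,1]*c+t[1],P[:,2]]
def overlay(n,img,polys,x,y,w,h,s,out):
    c=cv2.resize(img[y:y+h,x:x+w],None,fx=s,fy=s,interpolation=cv2.INTER_CUBIC)
    for p in polys:
        q=(proj(n,p)-[x,y]+.5)*s-.5;cv2.polylines(c,[np.int32(np.round(q))],False,(0,0,255),1)
    cv2.imwrite(out,c)
E
cat > ov.py <<'E'
from h import *
def polys(th,t,trav=None):
    V=lambda P:vice(th,t,P)
    L=[V([[-50,-30,8],[-50,65,8],[50,65,8],[50,-105,8],[-168,-105,8],[-168,-30,8],[-50,-30,8]]),
       V([[-42,39,36],[42,39,36],[42,57,36],[-42,57,36],[-42,39,36]]),
       V([[-165,-100,35.5],[42,-100,35.5],[42,-79,35.5],[-165,-79,35.5],[-165,-100,35.5]])]
    if trav is not None:
        a=np.linspace(0,2*np.pi,20);L.append(V(np.c_[8*np.cos(a),8*np.sin(a)-58+trav,68+0*a]))
    return L
E
python3 - <<'E'
from ov import *
s=cv2.imread("pics/scene0.png");t=cv2.imread("pics/top0.png")
th=np.radians(15.2);T=(.5535,.3205)
P=polys(th,T,28)
overlay("top",t,P,200,190,80,70,10,"pics/ov_t.png");overlay("scene",s,P,245,200,80,60,10,"pics/ov_s.png")
E
```

```text
(no output)
```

View pics/ov_t.png

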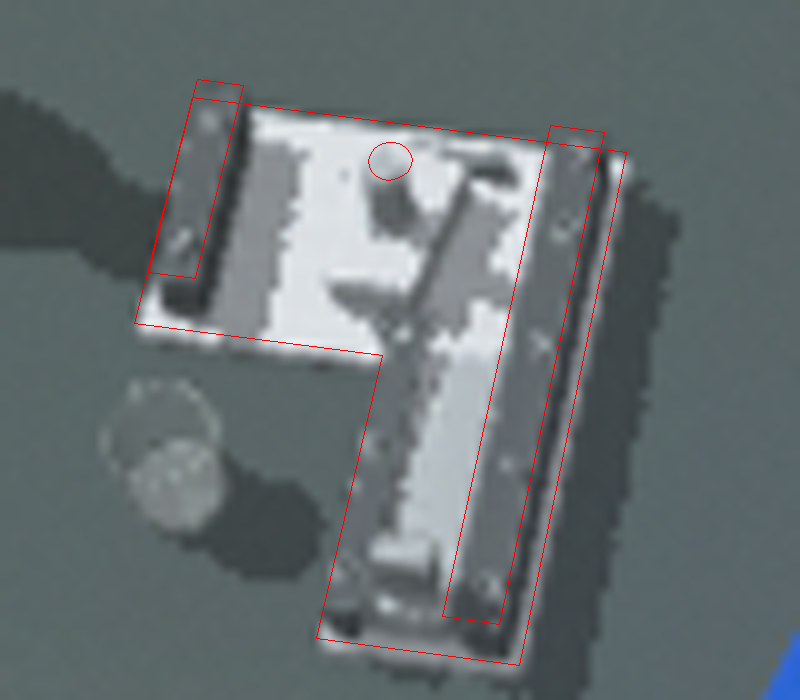

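View pics/ov_s.png

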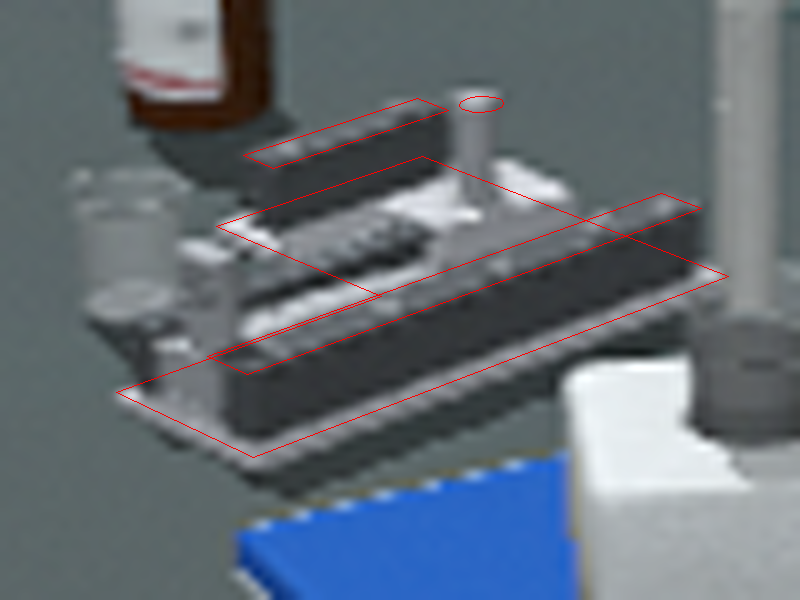

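Reprojected, the vice sits about 2.5 mm further along its −x. The post fits a travel of about 30 mm. Next: the block from a mask, then the tool axes, the amber bottle and the tab.

```bash
python3 - <<'E'
from h import *
for n,f,box in(("top","pics/top0.png",(350,270,27,30)),("scene","pics/scene0.png",(328,275,38,35))):
    im=cv2.imread(f);x,y,w,h=box;S=8
    g=cv2.resize(im[y:y+h,x:x+w],None,fx=S,fy=S,interpolation=cv2.INTER_LINEAR)
    m=np.uint8(g.min(2)>205)*255 if n=="top" else np.uint8(g.min(2)>200)*255
    c=max(cv2.findContours(m,0,1)[0],key=cv2.contourArea)[:,0]
    w3=ray(n,up(c,x,y,S),.04)[:,:2];r=cv2.minAreaRect(np.float32(w3*1000));print(n,r,len(c))
im=cv2.imread("pics/top0.png")
s=env.read_state()
from scipy.spatial.transform import Rotation as Ro
R=Ro.from_quat(s["orientation"]).as_matrix();print(R.round(3),"tool x yaw",np.degrees(np.arctan2(R[1,0],R[0,0])),s["eef_pos"],s["q"].round(3))
t=cv2.imread("pics/top0.png");sc=cv2.imread("pics/scene0.png")
from ov import *
P=polys(np.radians(15.2),(.551,.3198),31)
overlay("top",t,P,200,190,80,70,10,"pics/ov_t2.png");overlay("scene",sc,P,245,200,80,60,10,"pics/ov_s2.png")
crop(t,165,165,80,60,10,"pics/t_amb.png")
E
```

```text
top ((462.07781982421875, -236.4199981689453), (50.95588302612305, 56.432064056396484), 89.19778442382812) 418
scene ((464.49432373046875, -235.83645629882812), (49.96029281616211, 57.12392807006836), 89.13471221923828) 439
[[ 0.238 -0.001 -0.971]
 [ 0.971 -0.001  0.238]
 [-0.001 -1.     0.   ]] tool x yaw 76.20334804395954 [0.13692888 0.55800937 0.25192389] [ 1.124  0.181  1.608 -0.     1.354 -0.206]
```

View pics/ov_t2.png

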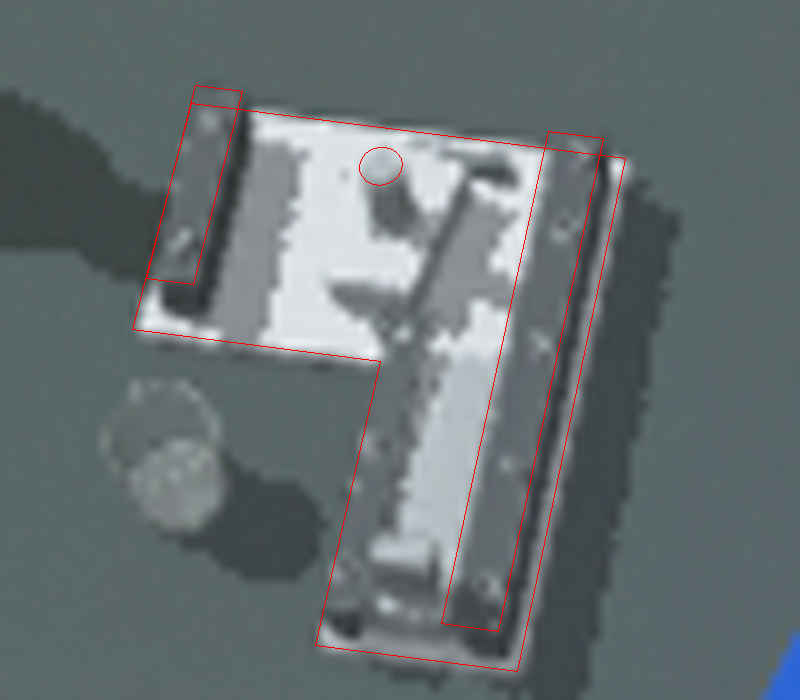

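View pics/ov_s2.png

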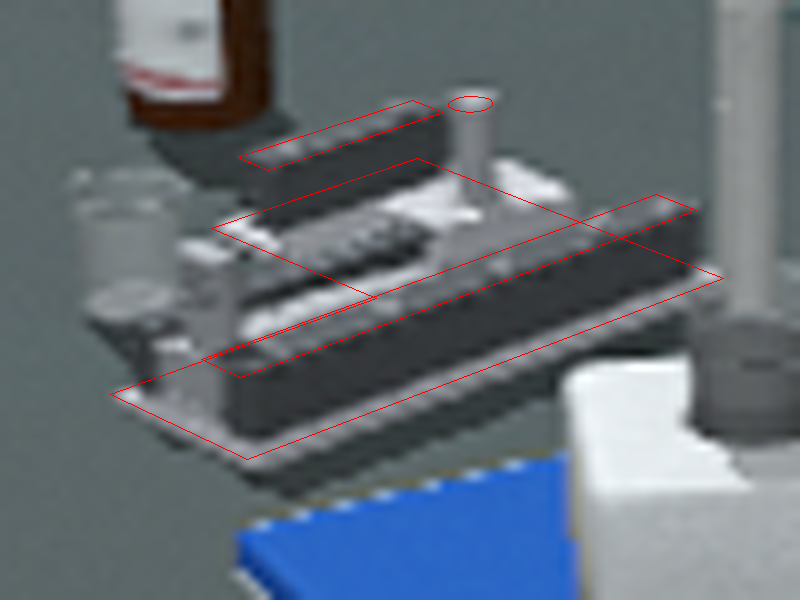

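View pics/t_amb.png

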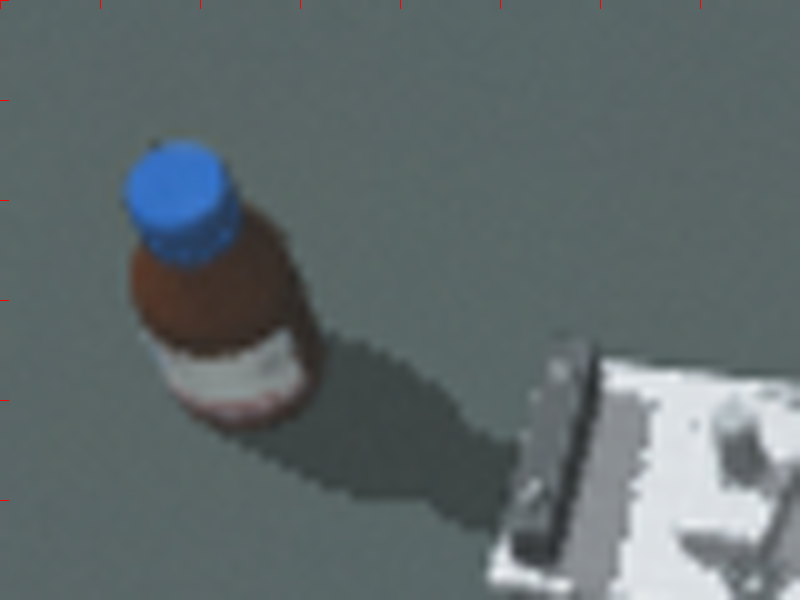

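```bash
cat >> h.py <<'E'
TH=np.radians(15.0);T=np.array([.5523,.3203])
def goal(p,z,yaw):
    "vice xy mm, world z m (TCP), tool x yaw deg -> offset cm from measured"
    from scipy.spatial.transform import Rotation as Ro
    s=env.read_state();R=Ro.from_quat(s["orientation"]).as_matrix();y0=np.degrees(np.arctan2(R[1,0],R[0,0]))
    w=vice(TH,T,[[p[0],p[1],0]])[0];w[2]=z
    print("goal",w.round(4),"off cm",((w-s["eef_pos"])*100).round(2),"dyaw",round(yaw-y0,2))
def where():
    from scipy.spatial.transform import Rotation as Ro
    s=env.read_state();R=Ro.from_quat(s["orientation"]).as_matrix()
    c,n=np.cos(TH),np.sin(TH);d=s["eef_pos"][:2]-T
    print("t",s["t"],"tcp",s["eef_pos"].round(4),"vice",(np.array([c*d[0]+n*d[1],-n*d[0]+c*d[1]])*1e3).round(1),"yaw",np.degrees(np.arctan2(R[1,0],R[0,0])).round(2),"tilt",R[2].round(3),"F",s["ft_force"].round(1),"g",round(s["gripper_width"],3))
E
python3 - <<'E'
from h import *
print(ray("top",up([[245,400]],165,165,10),0), ray("top",up([[180,175]],165,165,10),.133))
where();goal((0,-2),.15,15);goal((0,-2),.056,15)
print(ray("top",up([[402,548]],200,190,10),.065), vice(TH,T,[[-150,-64,65]]))
E
```

```text
[[0.52189154 0.49326236 0.        ]] [[0.53805288 0.49808754 0.133     ]]
t 0.1 tcp [0.1369 0.558  0.2519] vice [-339.7  337.1] yaw 76.2 tilt [-0.001 -1.     0.   ] F [0.6 0.2 0.2] g 1.003
goal [0.5528 0.3184 0.15  ] off cm [ 41.59 -23.96 -10.19] dyaw -61.2
goal [0.5528 0.3184 0.056 ] off cm [ 41.59 -23.96 -19.59] dyaw -61.2
[[0.42237579 0.21698815 0.065     ]] [[0.42397554 0.21965789 0.065     ]]
```

Request:
apply_moves([
  {"offset": [20, -12, 0], "yaw": -30, "grip": 0},
  {"offset": [41.6, -24, 0], "yaw": -61.2, "grip": 0},
  {"offset": [41.6, -24, 0], "yaw": -61.2, "grip": 0},
  {"offset": [41.6, -24, 0], "yaw": -61.2, "grip": 0},
  {"offset": [41.6, -24, 0], "yaw": -61.2, "grip": 0},
  {"offset": [41.6, -24, 0], "yaw": -61.2, "grip": 0},
  {"offset": [41.6, -24, 0], "yaw": -61.2, "grip": 0},
  {"offset": [41.6, -24, 0], "yaw": -61.2, "grip": 0},
], newtons=20)

```text
t: 0.9
eef_pos: [0.4849, 0.357, 0.2524]
orientation: [0.701, 0.09, -0.091, -0.701]
ft_force: [0.3, -0.1, 0.6]
gripper_width: 0.298
```

Request:
apply_moves([
  {"offset": [0, 0, 0], "yaw": 0, "grip": 0},
])

```text
t: 1.0
eef_pos: [0.4882, 0.3546, 0.2521]
orientation: [0.702, 0.09, -0.09, -0.701]
ft_force: [0.3, -0.5, -0.5]
gripper_width: 0.21
```

```bash
python3 - <<'E'
from h import *
where();goal((0,-2),.11,15)
E
```

```text
t 1.0 tcp [0.4882 0.3546 0.2521] vice [-53.1  49.7] yaw 14.62 tilt [ 0.001 -1.    -0.002] F [ 0.3 -0.5 -0.5] g 0.21
goal [0.5528 0.3184 0.11  ] off cm [  6.47  -3.62 -14.21] dyaw 0.38
```

Request:
apply_moves([
  {"offset": [6.5, -3.6, 0], "yaw": 0, "grip": 0},
  {"offset": [6.5, -3.6, 0], "yaw": 0, "grip": 0},
  {"offset": [6.5, -3.6, -14], "yaw": 0, "grip": 0},
  {"offset": [6.5, -3.6, -14], "yaw": 0, "grip": 0},
  {"offset": [6.5, -3.6, -14], "yaw": 0, "grip": 0},
  {"offset": [6.5, -3.6, -14], "yaw": 0, "grip": 0},
])

```text
t: 1.6
eef_pos: [0.543, 0.321, 0.1055]
orientation: [0.702, 0.088, -0.097, -0.7]
ft_force: [-1.4, -0.5, -0.8]
gripper_width: 0.003
```

```bash
python3 - <<'E'
from h import *
where();goal((0,-2),.056,15);goal((0,-43),.056,15)
cv2.imwrite("pics/s1.png",get_image("scene")[:,:,::-1]);cv2.imwrite("pics/t1.png",get_image("top")[:,:,::-1])
crop(cv2.imread("pics/s1.png"),235,160,100,90,8,"pics/s1c.png")
crop(cv2.imread("pics/t1.png"),190,180,100,75,8,"pics/t1c.png")
E
```

```text
t 1.6 tcp [0.543  0.321  0.1055] vice [-8.8  3.1] yaw 15.04 tilt [-0.014 -1.    -0.001] F [-1.4 -0.5 -0.8] g 0.003
goal [0.5528 0.3184 0.056 ] off cm [ 0.98 -0.27 -4.95] dyaw -0.04
goal [0.5634 0.2788 0.056 ] off cm [ 2.04 -4.23 -4.95] dyaw -0.04
```

View pics/s1c.png

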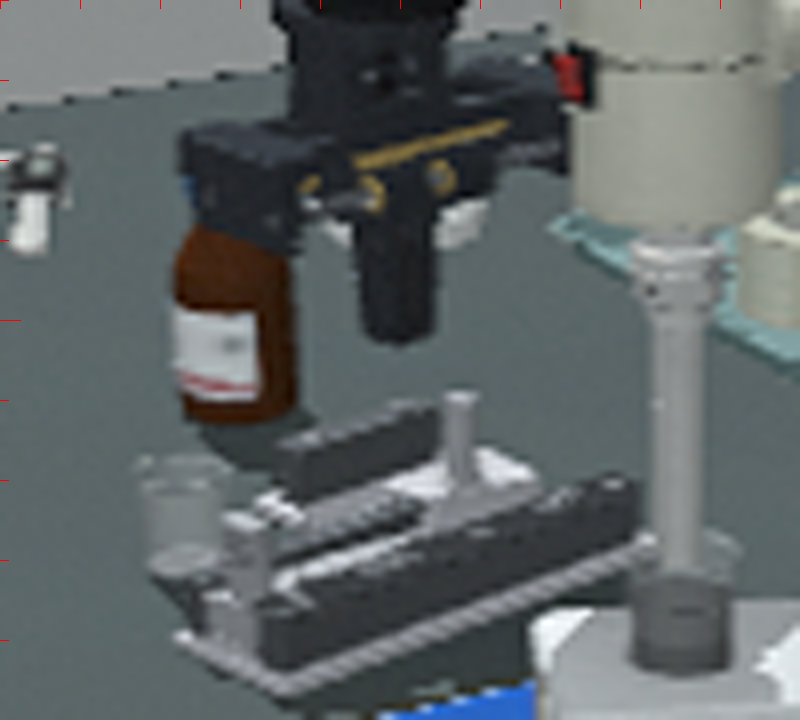

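View pics/t1c.png

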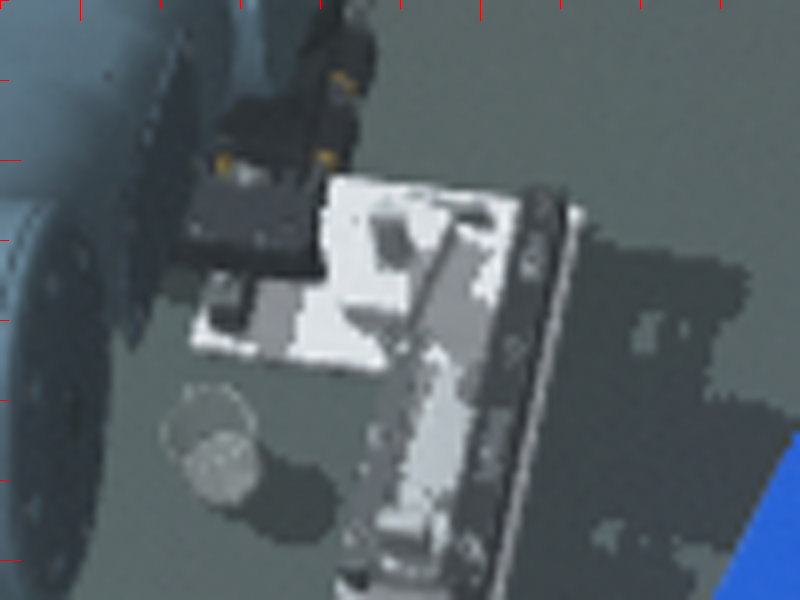

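```bash
python3 - <<'E'
from h import *
where();goal((0,-2),.056,15);goal((0,-44),.056,15)
E
```

```text
t 1.7 tcp [0.5478 0.3228 0.1127] vice [-3.7  3.6] yaw 15.05 tilt [-0.002 -1.    -0.   ] F [ 0.4 -0.2  0.9] g 0.004
goal [0.5528 0.3184 0.056 ] off cm [ 0.5  -0.44 -5.67] dyaw -0.05
goal [0.5637 0.2778 0.056 ] off cm [ 1.59 -4.5  -5.67] dyaw -0.05
```

Request:
apply_moves([
  {"offset": [0.5, 0, -3], "yaw": 0, "grip": 0},
  {"offset": [0.5, 0, -5.7], "yaw": 0, "grip": 0},
  {"offset": [0.5, 0, -5.7], "yaw": 0, "grip": 0},
  {"offset": [0.7, -1.1, -5.7], "yaw": 0, "grip": 0},
  {"offset": [1.0, -2.2, -5.7], "yaw": 0, "grip": 0},
  {"offset": [1.3, -3.3, -5.7], "yaw": 0, "grip": 0},
  {"offset": [1.5, -4.1, -5.7], "yaw": 0, "grip": 0},
  {"offset": [1.6, -4.5, -5.7], "yaw": 0, "grip": 0},
])

```text
t: 2.5
eef_pos: [0.5655, 0.279, 0.0576]
orientation: [-0.699, -0.093, 0.09, 0.703]
ft_force: [-3.3, 23.8, 3.6]
gripper_width: 0.006
```

Request:
apply_moves([
  {"offset": [0, 0, 0], "yaw": 0, "grip": 0},
  {"offset": [0, 0, 0], "yaw": 0, "grip": 0},
])

```text
t: 2.7
eef_pos: [0.5654, 0.2793, 0.0576]
orientation: [-0.7, -0.093, 0.091, 0.702]
ft_force: [-2.2, 10.3, 3.9]
gripper_width: 0.005
```

```bash
python3 - <<'E'
from h import *
where();goal((0,-44),.056,15)
E
```

```text
t 2.7 tcp [0.5654 0.2793 0.0576] vice [  2.1 -43. ] yaw 14.97 tilt [ 0.004 -1.     0.003] F [-2.2 10.3  3.9] g 0.005
goal [0.5637 0.2778 0.056 ] off cm [-0.18 -0.15 -0.16] dyaw 0.03
```

Request:
apply_moves([
  {"offset": [-0.2, 0.8, 0], "yaw": 0, "grip": 0},
  {"offset": [-0.2, 0.8, 5], "yaw": 0, "grip": 0},
  {"offset": [-0.2, 0.8, 10], "yaw": 0, "grip": 0},
  {"offset": [-2, 0, 14], "yaw": 0, "grip": 0},
  {"offset": [-6.5, -1, 15], "yaw": 0, "grip": 0},
  {"offset": [-11.5, -3, 15], "yaw": 0, "grip": 0},
  {"offset": [-16, -5, 15], "yaw": 0, "grip": 0},
  {"offset": [-20.5, -7, 15], "yaw": 0, "grip": 0},
])

```text
t: 3.5
eef_pos: [0.3599, 0.2072, 0.2056]
orientation: [0.701, 0.092, -0.092, -0.701]
ft_force: [0.1, 0.5, 1.3]
gripper_width: 0.001
```

Request:
apply_moves([
  {"offset": [-4, -4, 0], "yaw": 8, "grip": 0.5},
  {"offset": [-6, -8, 0], "yaw": 16, "grip": 0.5},
  {"offset": [-6, -12, 0], "yaw": 24, "grip": 0.8},
  {"offset": [-6, -17, 0], "yaw": 32, "grip": 1},
  {"offset": [-6, -21, 0], "yaw": 40, "grip": 1},
  {"offset": [-6, -26, 0], "yaw": 48, "grip": 1},
  {"offset": [-6, -31, 0], "yaw": 56, "grip": 1},
])

```text
t: 4.2
eef_pos: [0.3032, -0.0393, 0.2061]
orientation: [0.614, 0.353, -0.353, -0.612]
ft_force: [-0.0, -0.4, 0.2]
gripper_width: 0.611
```

```bash
python3 - <<'E'
from h import *
where()
cv2.imwrite("pics/s2.png",get_image("scene")[:,:,::-1]);cv2.imwrite("pics/t2.png",get_image("top")[:,:,::-1])
from ov import *
P=polys(TH,T,0)
overlay("top",cv2.imread("pics/t2.png"),P,200,190,80,70,10,"pics/t2c.png")
where()
E
```

```text
t 4.2 tcp [ 0.3032 -0.0393  0.2061] vice [-333.7 -282.8] yaw 59.81 tilt [-0.001 -1.    -0.001] F [-0.  -0.4  0.2] g 0.611
t 4.3 tcp [ 0.3036 -0.0414  0.2063] vice [-333.8 -285. ] yaw 59.39 tilt [-0.002 -1.    -0.002] F [-0.2 -0.3  0.4] g 0.708
```

View pics/t2c.png

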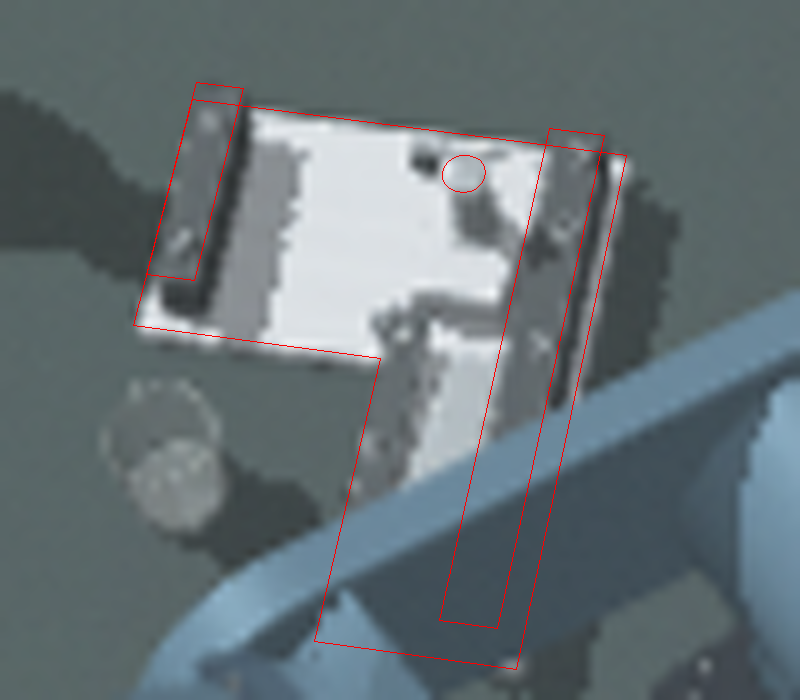

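View pics/s2.png

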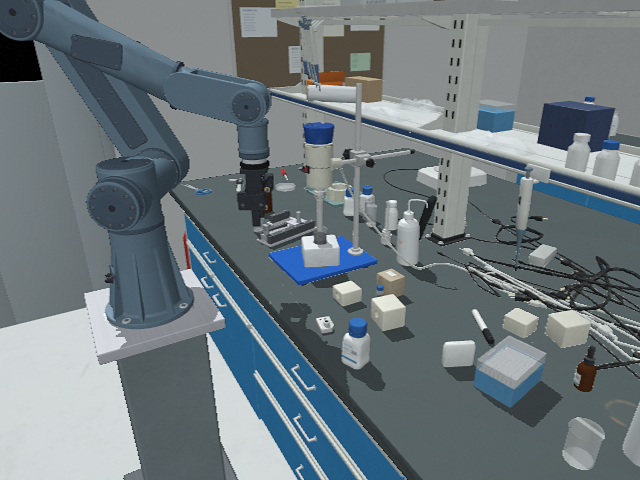

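Both views agree: the bar is fully back, with the post at (463,172) on the travel-0 overlay. Now to the block.

Request:
apply_moves([
  {"offset": [0, -5, 0], "yaw": 8, "grip": 1},
  {"offset": [0, -10, 0], "yaw": 16, "grip": 1},
  {"offset": [3, -14, 0], "yaw": 24, "grip": 1},
  {"offset": [7, -17, 0], "yaw": 29.8, "grip": 1},
  {"offset": [11, -19, 0], "yaw": 29.8, "grip": 1},
  {"offset": [15.5, -19.5, 0], "yaw": 29.8, "grip": 1},
  {"offset": [15.9, -19.5, -3], "yaw": 29.8, "grip": 1},
  {"offset": [15.9, -19.5, -5], "yaw": 29.8, "grip": 1},
])

```text
t: 5.1
eef_pos: [0.4643, -0.2318, 0.1543]
orientation: [-0.503, -0.497, 0.497, 0.503]
ft_force: [-0.4, 0.7, -0.2]
gripper_width: 0.999
```

Request:
apply_moves([
  {"offset": [0, 0, 0], "yaw": 0, "grip": 1},
  {"offset": [0, 0, 0], "yaw": 0, "grip": 1},
])

```text
t: 5.3
eef_pos: [0.4626, -0.2316, 0.1558]
orientation: [-0.502, -0.497, 0.497, 0.503]
ft_force: [-0.2, -0.0, -0.1]
gripper_width: 1.004
```

```bash
python3 - <<'E'
from h import *
where()
cv2.imwrite("pics/s3.png",get_image("scene")[:,:,::-1]);cv2.imwrite("pics/t3.png",get_image("top")[:,:,::-1])
crop(cv2.imread("pics/s3.png"),310,220,120,100,6,"pics/s3c.png");crop(cv2.imread("pics/t3.png"),320,220,120,100,6,"pics/t3c.png")
s=env.read_state();print((np.array([.463,-.236,.030])-s["eef_pos"])*100)
E
```

```text
t 5.3 tcp [ 0.4626 -0.2316  0.1558] vice [-229.5 -509.9] yaw 89.37 tilt [ 0.001 -1.     0.001] F [-0.2 -0.  -0.1] g 1.004
[ -0.02382721  -0.34039575 -12.72158644]
```

View pics/s3c.png

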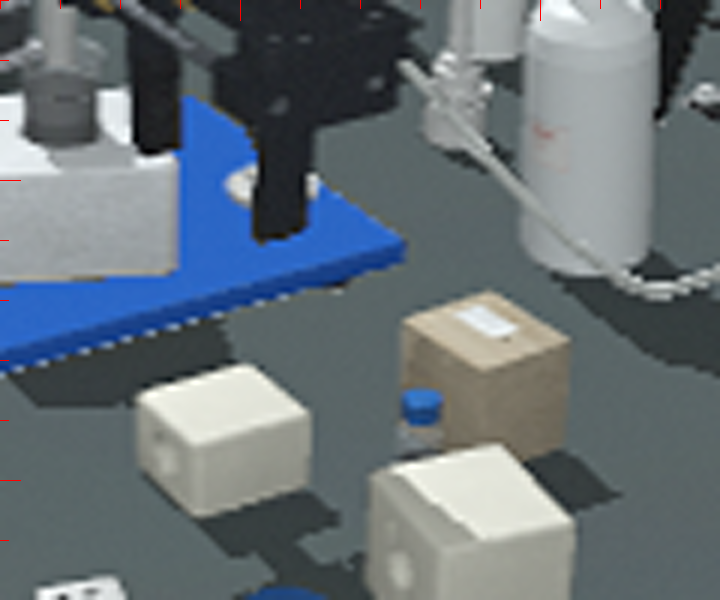

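View pics/t3c.png

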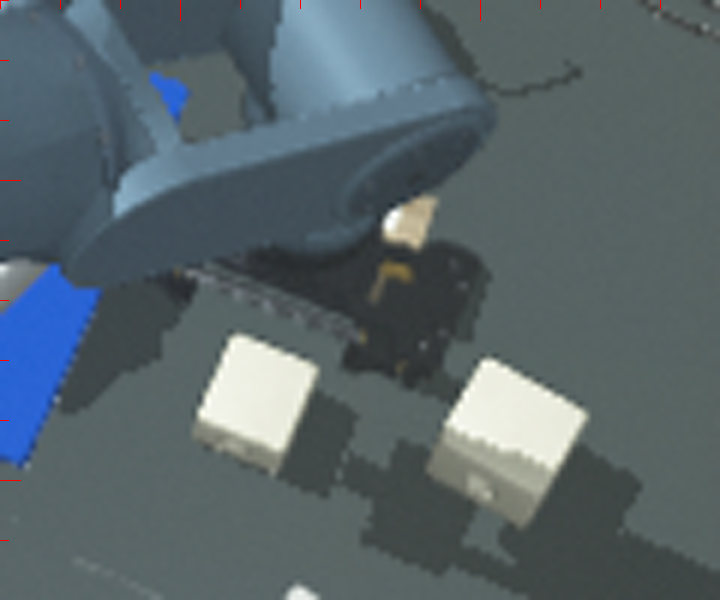

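Request:
apply_moves([
  {"offset": [0, -0.45, -3], "yaw": 0, "grip": 1},
  {"offset": [0, -0.45, -7], "yaw": 0, "grip": 1},
  {"offset": [0, -0.45, -10], "yaw": 0, "grip": 1},
  {"offset": [0, -0.45, -12.2], "yaw": 0, "grip": 1},
  {"offset": [0, -0.45, -13.2], "yaw": 0, "grip": 1},
  {"offset": [0, -0.45, -13.2], "yaw": 0, "grip": 1},
])

```text
t: 6.0
eef_pos: [0.4625, -0.2369, 0.0238]
orientation: [-0.503, -0.497, 0.497, 0.503]
ft_force: [0.1, 0.2, 0.5]
gripper_width: 1.001
```

```bash
python3 - <<'E'
from h import *
where()
cv2.imwrite("pics/s4.png",get_image("scene")[:,:,::-1])
crop(cv2.imread("pics/s4.png"),310,220,100,90,8,"pics/s4c.png")
E
```

```text
t 6.0 tcp [ 0.4625 -0.2369  0.0238] vice [-230.9 -515. ] yaw 89.37 tilt [ 0.    -1.     0.001] F [0.1 0.2 0.5] g 1.001
```

View pics/s4c.png

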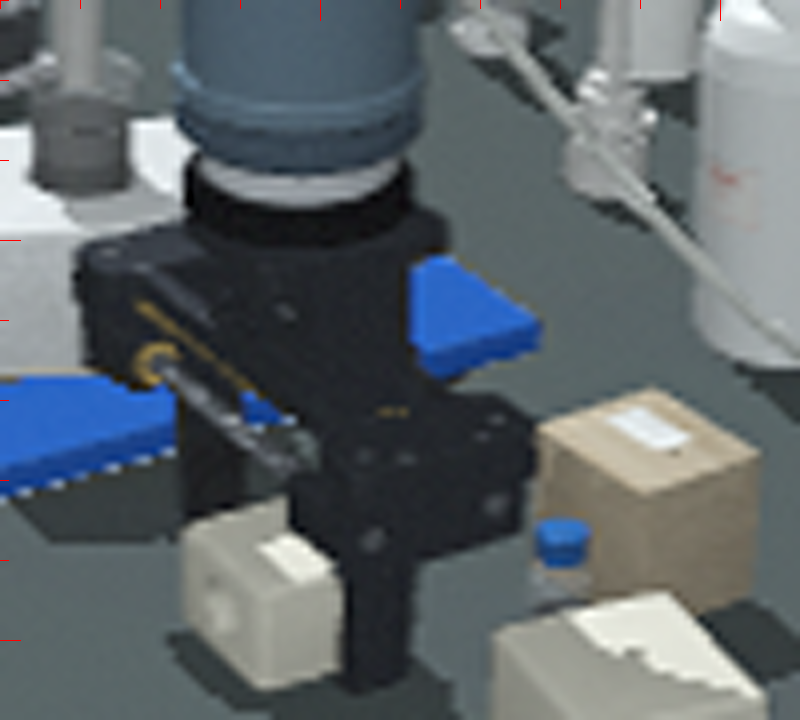

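The fingers straddle the block cleanly, with the bore on the free face at (215,600) in the crop. Closing.

Request:
apply_moves([
  {"offset": [0, 0, 0], "yaw": 0, "grip": 0.5},
  {"offset": [0, 0, 0], "yaw": 0, "grip": 0.5},
  {"offset": [0, 0, 0], "yaw": 0, "grip": 0.5},
  {"offset": [0, 0, 0], "yaw": 0, "grip": 0.5},
  {"offset": [0, 0, 0], "yaw": 0, "grip": 0.5},
  {"offset": [0, 0, 0], "yaw": 0, "grip": 0.5},
], newtons=25)

```text
t: 6.65
eef_pos: [0.463, -0.2372, 0.0242]
orientation: [0.503, 0.497, -0.497, -0.502]
ft_force: [-1.5, 1.1, 5.5]
gripper_width: 0.622
```

```bash
python3 - <<'E'
from h import *
where()
E
```

```text
t 6.65 tcp [ 0.463  -0.2372  0.0242] vice [-230.6 -515.4] yaw 89.39 tilt [-0. -1. -0.] F [-1.5  1.1  5.5] g 0.622
```

Request:
apply_moves([
  {"offset": [0, 0, 2], "yaw": 0, "grip": 0.5},
  {"offset": [0, 0, 6], "yaw": 0, "grip": 0.5},
  {"offset": [0, 0, 11], "yaw": 0, "grip": 0.5},
  {"offset": [0, 0, 16], "yaw": 0, "grip": 0.5},
  {"offset": [-4, 0, 18], "yaw": 0, "grip": 0.5},
  {"offset": [-8, 2, 18], "yaw": 0, "grip": 0.5},
  {"offset": [-12, 5, 18], "yaw": -4, "grip": 0.5},
  {"offset": [-16, 9, 18], "yaw": -10, "grip": 0.5},
])

```text
t: 7.45
eef_pos: [0.3056, -0.1508, 0.2032]
orientation: [-0.545, -0.45, 0.451, 0.545]
ft_force: [-0.7, -0.4, -0.4]
gripper_width: 0.62
```

```bash
python3 - <<'E'
from h import *
where()
E
```

```text
t 7.45 tcp [ 0.3056 -0.1508  0.2032] vice [-360.2 -391.2] yaw 79.13 tilt [ 0.    -1.     0.001] F [-0.7 -0.4 -0.4] g 0.62
```

Request:
apply_moves([
  {"offset": [-0.5, 4, 0], "yaw": -8, "grip": 0.5},
  {"offset": [-0.5, 8, 0], "yaw": -16, "grip": 0.5},
  {"offset": [-0.5, 12, 0], "yaw": -24, "grip": 0.5},
  {"offset": [-0.5, 16, 0], "yaw": -32, "grip": 0.5},
  {"offset": [-0.5, 20, 0], "yaw": -40, "grip": 0.5},
  {"offset": [-0.5, 24, 0], "yaw": -48, "grip": 0.5},
  {"offset": [-0.5, 28, 0], "yaw": -56, "grip": 0.5},
  {"offset": [-0.5, 32, 0], "yaw": -64, "grip": 0.5},
])

```text
t: 8.25
eef_pos: [0.3035, 0.1335, 0.2039]
orientation: [0.687, 0.167, -0.167, -0.687]
ft_force: [0.9, -0.3, -0.9]
gripper_width: 0.621
```

```bash
python3 - <<'E'
from h import *
where();goal((0,4),.12,15)
E
```

```text
t 8.25 tcp [0.3035 0.1335 0.2039] vice [-288.7 -116.1] yaw 27.38 tilt [ 0. -1. -0.] F [ 0.9 -0.3 -0.9] g 0.621
goal [0.5513 0.3242 0.12  ] off cm [24.78 19.07 -8.39] dyaw -12.38
```

Request:
apply_moves([
  {"offset": [3, 4, 0], "yaw": -6, "grip": 0.5},
  {"offset": [6.5, 7, 0], "yaw": -11.5, "grip": 0.5},
  {"offset": [10.5, 10, 0], "yaw": -11.5, "grip": 0.5},
  {"offset": [14.5, 13, 0], "yaw": -11.5, "grip": 0.5},
  {"offset": [18, 15.5, 0], "yaw": -11.5, "grip": 0.5},
  {"offset": [21.5, 17.5, 0], "yaw": -11.5, "grip": 0.5},
  {"offset": [24.5, 18.8, 0], "yaw": -11.5, "grip": 0.5},
  {"offset": [24.5, 18.8, 0], "yaw": -11.5, "grip": 0.5},
])

```text
t: 9.05
eef_pos: [0.5514, 0.3209, 0.2024]
orientation: [0.7, 0.099, -0.099, -0.7]
ft_force: [-0.1, 0.8, -1.0]
gripper_width: 0.62
```

Request:
apply_moves([
  {"offset": [0, 0, 0], "yaw": 0, "grip": 0.5},
  {"offset": [0, 0, 0], "yaw": 0, "grip": 0.5},
])

```text
t: 9.25
eef_pos: [0.5477, 0.3196, 0.2033]
orientation: [0.7, 0.099, -0.1, -0.7]
ft_force: [0.3, 0.2, -0.3]
gripper_width: 0.621
```

```bash
python3 - <<'E'
from h import *
where();goal((0,4),.085,15)
E
```

```text
t 9.25 tcp [0.5477 0.3196 0.2033] vice [-4.6  0.5] yaw 16.12 tilt [-0.002 -1.    -0.   ] F [ 0.3  0.2 -0.3] g 0.621
goal [0.5513 0.3242 0.085 ] off cm [  0.35   0.46 -11.83] dyaw -1.12
```

Request:
apply_moves([
  {"offset": [0.35, 0.45, -4], "yaw": -1.1, "grip": 0.5},
  {"offset": [0.35, 0.45, -8], "yaw": -1.1, "grip": 0.5},
  {"offset": [0.35, 0.45, -12], "yaw": -1.1, "grip": 0.5},
  {"offset": [0.35, 0.45, -12.8], "yaw": -1.1, "grip": 0.5},
  {"offset": [0.35, 0.45, -12.8], "yaw": -1.1, "grip": 0.5},
  {"offset": [0.35, 0.45, -12.8], "yaw": -1.1, "grip": 0.5},
])

```text
t: 9.85
eef_pos: [0.5536, 0.3249, 0.0784]
orientation: [-0.701, -0.093, 0.091, 0.701]
ft_force: [0.9, 0.4, 0.4]
gripper_width: 0.626
```

```bash
python3 - <<'E'
from h import *
where();goal((0,4),.033,15)
cv2.imwrite("pics/s5.png",get_image("scene")[:,:,::-1]);cv2.imwrite("pics/t5.png",get_image("top")[:,:,::-1])
crop(cv2.imread("pics/s5.png"),240,170,100,90,8,"pics/s5c.png");crop(cv2.imread("pics/t5.png"),190,180,100,75,8,"pics/t5c.png")
E
```

```text
t 9.85 tcp [0.5536 0.3249 0.0784] vice [2.5 4.1] yaw 15.01 tilt [ 0.003 -1.     0.   ] F [0.9 0.4 0.4] g 0.626
goal [0.5513 0.3242 0.033 ] off cm [-0.23 -0.08 -4.54] dyaw -0.01
```

View pics/s5c.png

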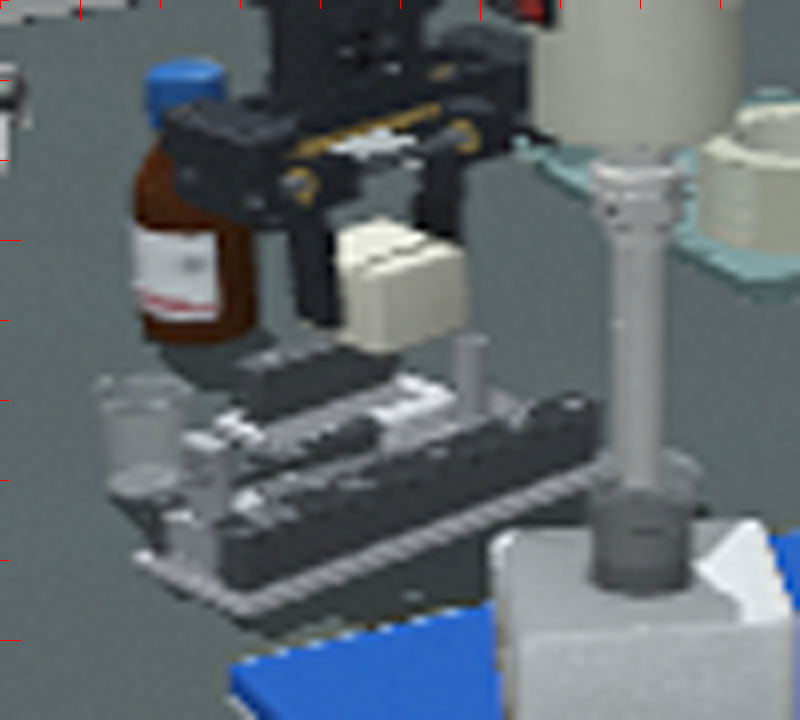

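View pics/t5c.png

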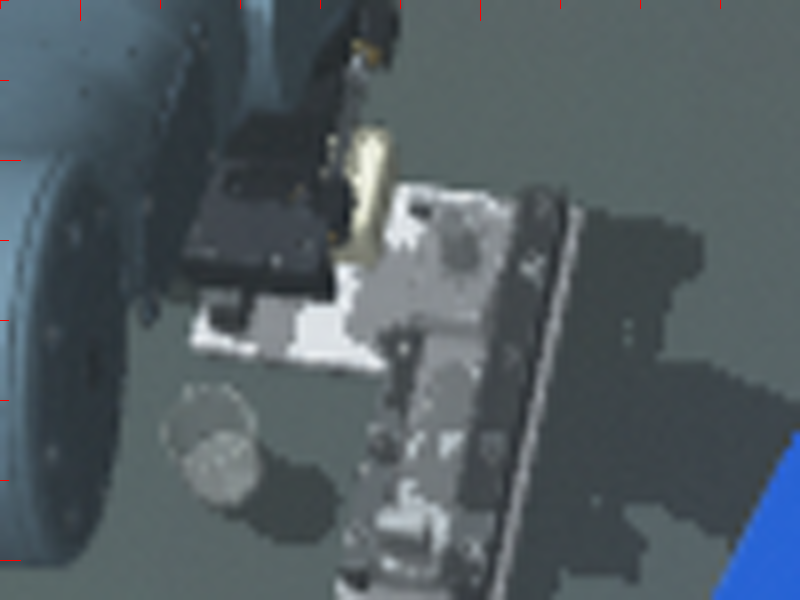

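```bash
python3 - <<'E'
from h import *
c,n=np.cos(TH),np.sin(TH)
for pts,z in(([[380,350],[463,322]],.0544),([[379,283],[467,255]],.0944)):
    w=ray("scene",up(pts,240,170,8),z)[:,:2]-T;print((np.c_[c*w[:,0]+n*w[:,1],-n*w[:,0]+c*w[:,1]]*1e3).round(1))
where();goal((0,3),.0335,15)
E
```

```text
[[-12.2 -14.2]
 [ 37.9 -13.9]]
[[-25.3 -31.5]
 [ 26.4 -31.6]]
t 9.95 tcp [0.5542 0.3252 0.079 ] vice [3.1 4.2] yaw 15.01 tilt [ 0.005 -1.     0.   ] F [ 0.8 -0.1 -0.7] g 0.615
goal [0.5515 0.3232 0.0335] off cm [-0.27 -0.2  -4.55] dyaw -0.01
```

```bash
python3 - <<'E'
from h import *
for z in(.055,.095):
    p=vice(TH,T,np.array([[3-27.5,4-30,z*1e3],[3+27.5,4-30,z*1e3],[3-27.5,34,z*1e3]]));print(z,((proj("scene",p)-[240,170]+.5)*8-.5).round(0).tolist())
E
```

```text
0.055 [[376.0, 363.0], [468.0, 331.0], [291.0, 329.0]]
0.095 [[372.0, 278.0], [466.0, 249.0], [287.0, 246.0]]
```

```bash
python3 - <<'E'
from h import *
im=get_image("scene")[:,:,::-1]; cv2.imwrite("pics/s6.png",im)
from ov import *
p=[(-24.5,-26),(30.5,-26),(30.5,34),(-24.5,34),(-24.5,-26)]
P=[vice(TH,T,[[a,b,z] for a,b in p]) for z in(55,95)]
crop(im,272,190,36,28,20,"pics/s6c.png");overlay("scene",im,P,272,190,36,28,20,"pics/s6o.png")
where()
E
```

```text
t 10.0 tcp [0.5541 0.3251 0.0788] vice [3.  4.2] yaw 15.01 tilt [ 0.004 -1.     0.   ] F [-0.4  0.  -1.2] g 0.62
```

View pics/s6o.png

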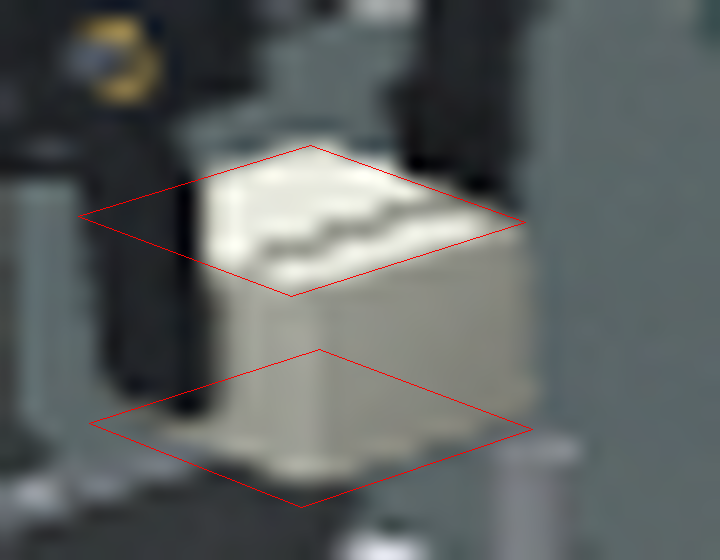

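```bash
python3 - <<'E'
from h import *
im=cv2.imread("pics/scene0.png");a=np.radians(-.8);R=np.array([[np.cos(a),-np.sin(a)],[np.sin(a),np.cos(a)]])
q=np.array([(-30,-27.5),(30,-27.5),(30,27.5),(-30,27.5),(-30,-27.5)])/1e3@R.T+[.4632,-.2365]
P=[np.c_[q,np.full(5,z)] for z in(0,.04)]
overlay("scene",im,P,325,272,45,38,16,"pics/chk.png")
E
```

```text
(no output)
```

View pics/chk.png

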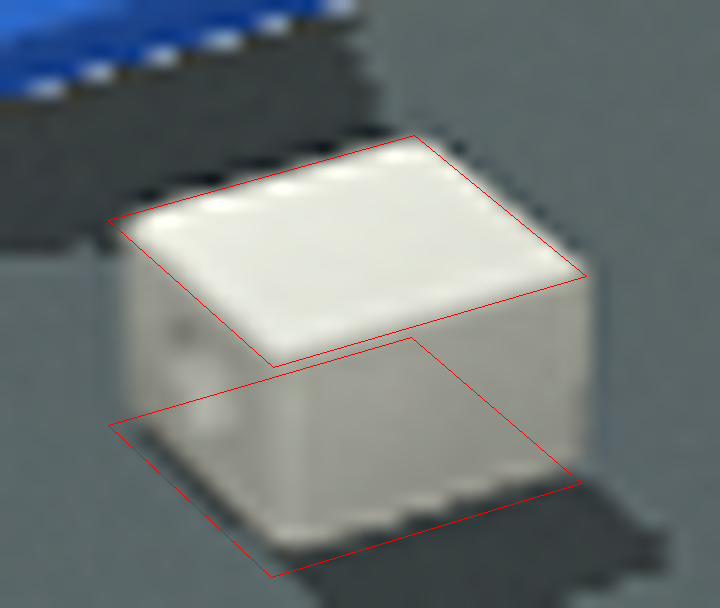

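The same offset shows up on the untouched block (its edges are bevelled), so it is hanging upright. Lowering.

Request:
apply_moves([
  {"offset": [-0.2, -0.2, -1], "yaw": 0, "grip": 0.5},
  {"offset": [-0.2, -0.2, -2.2], "yaw": 0, "grip": 0.5},
  {"offset": [-0.2, -0.2, -3.2], "yaw": 0, "grip": 0.5},
  {"offset": [-0.2, -0.2, -4.0], "yaw": 0, "grip": 0.5},
  {"offset": [-0.2, -0.2, -4.4], "yaw": 0, "grip": 0.5},
  {"offset": [-0.2, -0.2, -4.6], "yaw": 0, "grip": 0.5},
  {"offset": [-0.2, -0.2, -4.6], "yaw": 0, "grip": 0.5},
])

```text
t: 10.7
eef_pos: [0.55, 0.3224, 0.032]
orientation: [0.701, 0.092, -0.093, -0.701]
ft_force: [-9.5, -4.2, 19.2]
gripper_width: 0.619
```

```bash
python3 - <<'E'
from h import *
where()
E
```

```text
t 10.7 tcp [0.55   0.3224 0.032 ] vice [-1.7  2.7] yaw 15.04 tilt [-0.002 -1.    -0.001] F [-9.5 -4.2 19.2] g 0.619
```

Request:
apply_moves([
  {"offset": [0, 0, 0.1], "yaw": 0, "grip": 0.62},
  {"offset": [0, 0, 0.1], "yaw": 0, "grip": 0.85},
  {"offset": [0, 0, 0.1], "yaw": 0, "grip": 0.85},
  {"offset": [0, 0, 0.1], "yaw": 0, "grip": 0.85},
  {"offset": [0, 0, 0.1], "yaw": 0, "grip": 0.85},
])

```text
t: 11.2
eef_pos: [0.5504, 0.3225, 0.0305]
orientation: [0.701, 0.092, -0.093, -0.701]
ft_force: [-0.9, -0.0, 0.4]
gripper_width: 0.85
```

```bash
python3 - <<'E'
from h import *
where()
E
```

```text
t 11.2 tcp [0.5504 0.3225 0.0305] vice [-1.3  2.6] yaw 15.02 tilt [-0. -1. -0.] F [-0.9 -0.   0.4] g 0.85
```

Request:
apply_moves([
  {"offset": [0, 0, 2], "yaw": 0, "grip": 0.85},
  {"offset": [0, 0, 5], "yaw": 0, "grip": 0.85},
  {"offset": [0, 0, 9], "yaw": 0, "grip": 0.4},
  {"offset": [1, -4, 9], "yaw": 0, "grip": 0},
  {"offset": [2.25, -8, 9], "yaw": 0, "grip": 0},
  {"offset": [2.25, -8, 9], "yaw": 0, "grip": 0},
  {"offset": [2.25, -8, 9], "yaw": 0, "grip": 0},
])

```text
t: 11.9
eef_pos: [0.5732, 0.2417, 0.1208]
orientation: [-0.701, -0.092, 0.092, 0.701]
ft_force: [-0.1, 0.5, -0.5]
gripper_width: 0.424
```

```bash
python3 - <<'E'
from h import *
from ov import *
t=get_image("top")[:,:,::-1];s=get_image("scene")[:,:,::-1];cv2.imwrite("pics/t7.png",t);cv2.imwrite("pics/s7.png",s)
P=polys(TH,T)
crop(t,200,180,90,75,8,"pics/t7c.png");crop(s,240,170,100,90,8,"pics/s7c.png")
where();goal((0,-80),.056,15)
E
```

```text
t 12.0 tcp [0.5726 0.2431 0.1206] vice [ -0.3 -79.8] yaw 15.02 tilt [-0.001 -1.     0.   ] F [-0.1 -0.1  0.2] g 0.332
goal [0.573 0.243 0.056] off cm [ 0.04 -0.01 -6.46] dyaw -0.02
```

View pics/t7c.png

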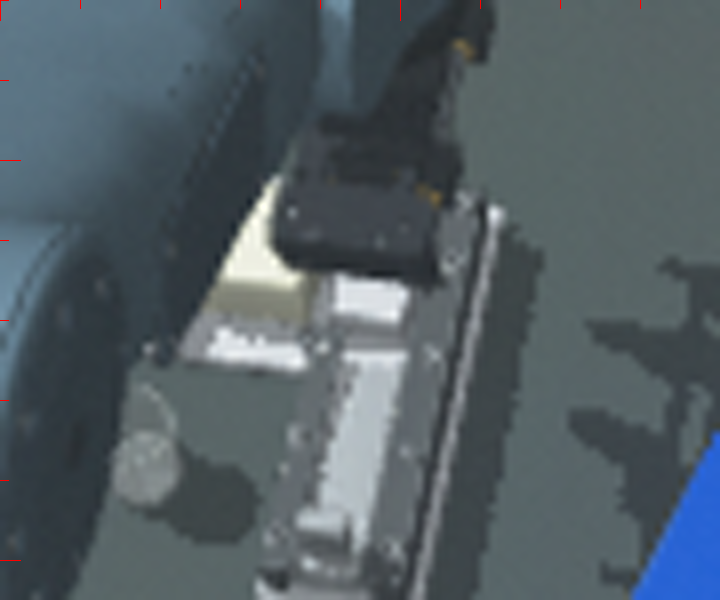

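View pics/s7c.png

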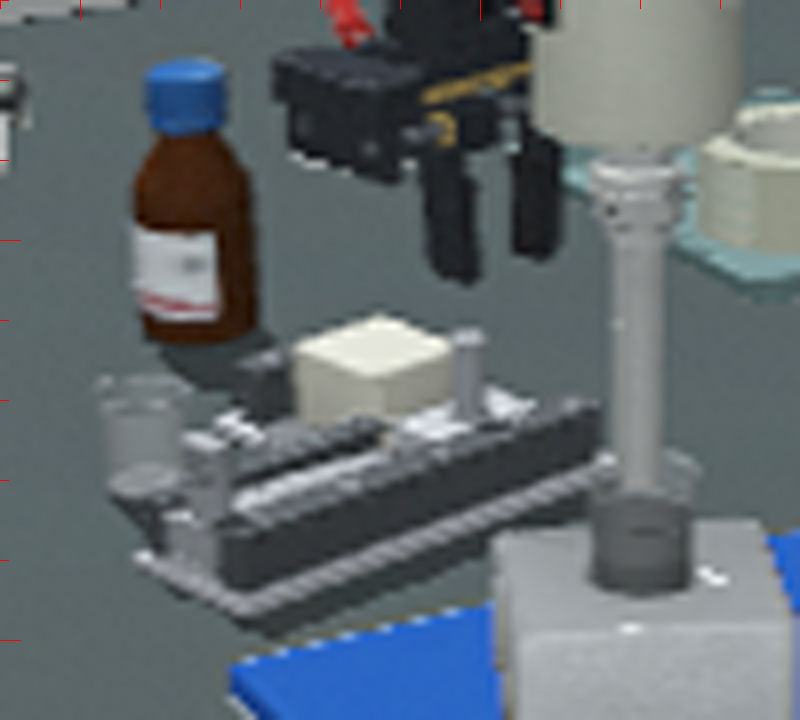

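The block stands on the bed between the jaw and the bar, upright. Descend behind the post and push the bar up.

Request:
apply_moves([
  {"offset": [0, 0, 0], "yaw": 0, "grip": 0},
  {"offset": [0, 0, 0], "yaw": 0, "grip": 0},
  {"offset": [0, 0, 0], "yaw": 0, "grip": 0},
  {"offset": [0, 0, -3], "yaw": 0, "grip": 0},
  {"offset": [0, 0, -6.4], "yaw": 0, "grip": 0},
  {"offset": [0, 0, -6.4], "yaw": 0, "grip": 0},
  {"offset": [0, 0, -6.4], "yaw": 0, "grip": 0},
])

```text
t: 12.7
eef_pos: [0.5724, 0.2427, 0.0567]
orientation: [0.701, 0.092, -0.093, -0.701]
ft_force: [0.1, -0.3, 1.0]
gripper_width: 0.005
```

```bash
python3 - <<'E'
from h import *
where();goal((0,-56),.056,15)
E
```

```text
t 12.7 tcp [0.5724 0.2427 0.0567] vice [ -0.6 -80.2] yaw 15.04 tilt [-0.002 -1.     0.   ] F [ 0.1 -0.3  1. ] g 0.005
goal [0.5668 0.2662 0.056 ] off cm [-0.56  2.35 -0.07] dyaw -0.04
```

Request:
apply_moves([
  {"offset": [-0.15, 0.6, 0], "yaw": 0, "grip": 0},
  {"offset": [-0.3, 1.1, 0], "yaw": 0, "grip": 0},
  {"offset": [-0.4, 1.5, 0], "yaw": 0, "grip": 0},
  {"offset": [-0.5, 1.9, 0], "yaw": 0, "grip": 0},
  {"offset": [-0.55, 2.2, 0], "yaw": 0, "grip": 0},
  {"offset": [-0.55, 2.2, 0], "yaw": 0, "grip": 0},
])

```text
t: 13.3
eef_pos: [0.5685, 0.2632, 0.0582]
orientation: [0.702, 0.093, -0.092, -0.7]
ft_force: [0.3, -10.1, 5.8]
gripper_width: 0.004
```

```bash
python3 - <<'E'
from h import *
where()
E
```

```text
t 13.3 tcp [0.5685 0.2632 0.0582] vice [  0.9 -59.4] yaw 15.05 tilt [ 0.001 -1.    -0.003] F [  0.3 -10.1   5.8] g 0.004
```

Request:
apply_moves([
  {"offset": [-0.05, 0.2, 0], "yaw": 0, "grip": 0},
  {"offset": [-0.05, 0.2, 0], "yaw": 0, "grip": 0},
])

```text
t: 13.5
eef_pos: [0.5685, 0.2634, 0.0582]
orientation: [0.703, 0.093, -0.092, -0.699]
ft_force: [1.9, -16.3, 6.6]
gripper_width: 0.003
```

```bash
python3 - <<'E'
from h import *
where()
from ov import *
t=get_image("top")[:,:,::-1];s=get_image("scene")[:,:,::-1];cv2.imwrite("pics/t8.png",t);cv2.imwrite("pics/s8.png",s)
crop(s,240,170,100,90,8,"pics/s8c.png");where()
E
```

```text
t 13.5 tcp [0.5685 0.2634 0.0582] vice [  0.9 -59.2] yaw 15.03 tilt [ 0.001 -1.    -0.006] F [  1.9 -16.3   6.6] g 0.003
t 13.6 tcp [0.5685 0.2634 0.0582] vice [  0.9 -59.2] yaw 15.02 tilt [ 0.001 -1.    -0.005] F [  1.7 -16.5   6.9] g 0.003
```

View pics/s8c.png

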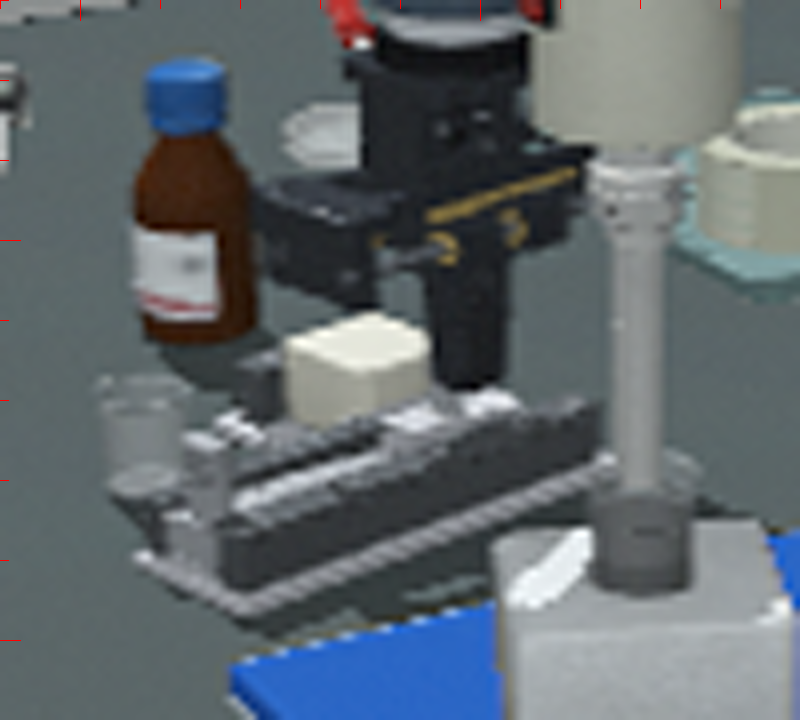

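Request:
apply_moves([
  {"offset": [0.25, -1, 0], "yaw": 0, "grip": 0},
  {"offset": [0.25, -1, 3], "yaw": 0, "grip": 0},
  {"offset": [0.25, -1, 7], "yaw": 0, "grip": 0},
  {"offset": [-4, -2, 7], "yaw": 0, "grip": 0},
  {"offset": [-8.5, -3.2, 7], "yaw": 0, "grip": 0},
  {"offset": [-13, -4.4, 7], "yaw": 0, "grip": 0},
  {"offset": [-18.3, -5.5, 7], "yaw": 0, "grip": 0},
  {"offset": [-18.3, -5.5, 7], "yaw": 0, "grip": 0},
])

```text
t: 14.4
eef_pos: [0.3761, 0.2107, 0.1246]
orientation: [0.701, 0.09, -0.096, -0.701]
ft_force: [0.3, 0.6, -0.2]
gripper_width: 0.005
```

Request:
apply_moves([
  {"offset": [0, 0, 0], "yaw": 0, "grip": 0},
  {"offset": [0, 0, 0], "yaw": 0, "grip": 0},
])

```text
t: 14.6
eef_pos: [0.3857, 0.2121, 0.1279]
orientation: [-0.701, -0.093, 0.091, 0.701]
ft_force: [-0.5, 0.1, -0.1]
gripper_width: 0.007
```

```bash
python3 - <<'E'
from h import *
where();goal((-190,-65.5),.055,15)
t=get_image("top")[:,:,::-1];s=get_image("scene")[:,:,::-1];cv2.imwrite("pics/t9.png",t);cv2.imwrite("pics/s9.png",s)
crop(s,240,170,100,90,8,"pics/s9c.png");crop(t,195,180,90,75,8,"pics/t9c.png")
E
```

```text
t 14.6 tcp [0.3857 0.2121 0.1279] vice [-188.9  -61.4] yaw 15.02 tilt [ 0.003 -1.     0.   ] F [-0.5  0.1 -0.1] g 0.007
goal [0.3857 0.2079 0.055 ] off cm [ 0.   -0.42 -7.29] dyaw -0.02
```

View pics/s9c.png

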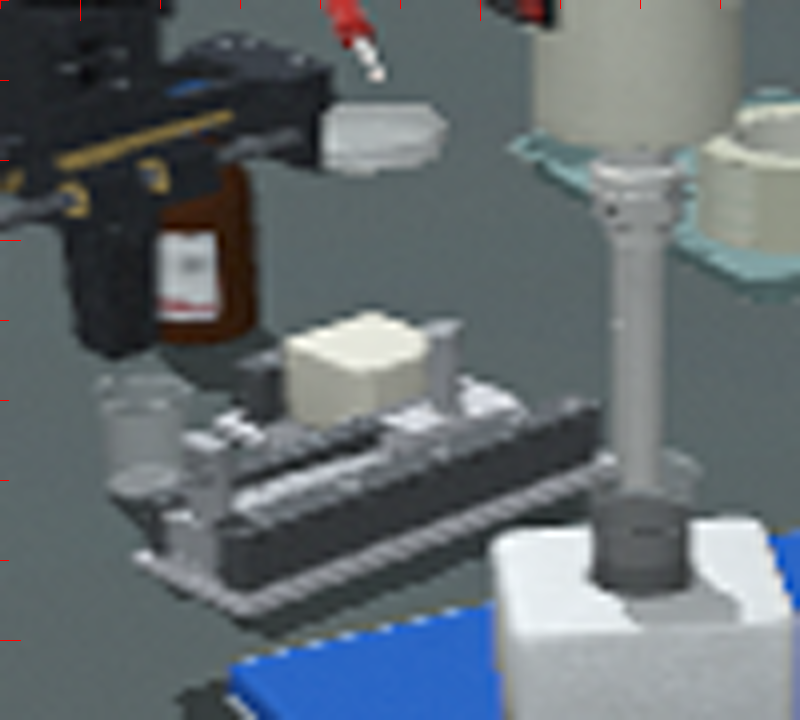

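View pics/t9c.png

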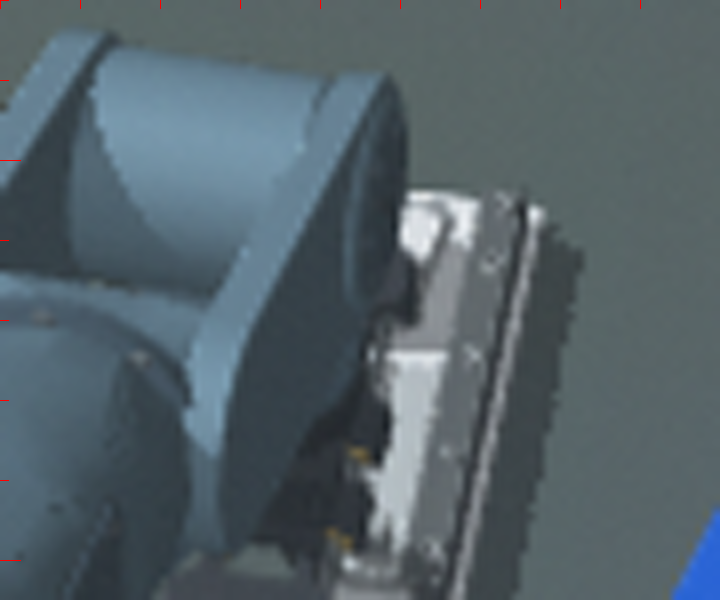

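The bar is up against the block, and the block is square. Descend behind the tab.

Request:
apply_moves([
  {"offset": [-0.1, -0.4, 0], "yaw": 0, "grip": 0},
  {"offset": [-0.1, -0.4, -3], "yaw": 0, "grip": 0},
  {"offset": [-0.1, -0.4, -6], "yaw": 0, "grip": 0},
  {"offset": [-0.1, -0.4, -7.3], "yaw": 0, "grip": 0},
  {"offset": [-0.1, -0.4, -7.3], "yaw": 0, "grip": 0},
  {"offset": [-0.1, -0.4, -7.3], "yaw": 0, "grip": 0},
], newtons=50)

```text
t: 15.3
eef_pos: [0.3834, 0.2075, 0.054]
orientation: [0.701, 0.092, -0.092, -0.701]
ft_force: [0.2, 0.4, 0.0]
gripper_width: 0.008
```

```bash
python3 - <<'E'
from h import *
where();goal((-150,-65.5),.055,15);goal((-122,-65.5),.055,15)
s=get_image("scene")[:,:,::-1];crop(s,240,170,100,90,8,"pics/s10c.png")
E
```

```text
t 15.3 tcp [0.3834 0.2075 0.054 ] vice [-192.3  -65.3] yaw 15.0 tilt [-0.001 -1.     0.   ] F [0.2 0.4 0. ] g 0.008
goal [0.4244 0.2182 0.055 ] off cm [4.09 1.07 0.1 ] dyaw -0.0
goal [0.4514 0.2255 0.055 ] off cm [6.8 1.8 0.1] dyaw -0.0
```

View pics/s10c.png

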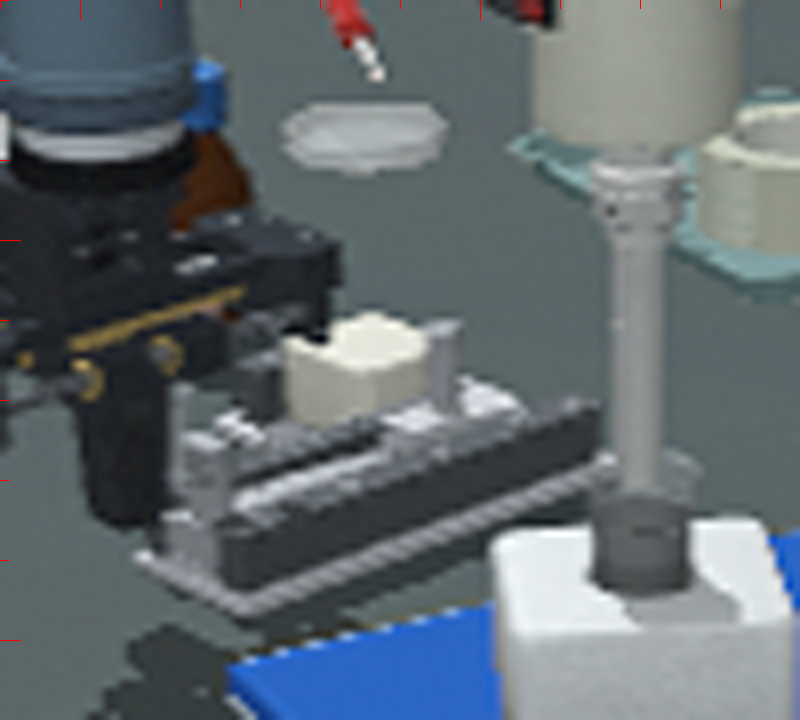

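Request:
apply_moves([
  {"offset": [0.9, 0.25, 0], "yaw": 0, "grip": 0},
  {"offset": [1.7, 0.45, 0], "yaw": 0, "grip": 0},
  {"offset": [2.4, 0.65, 0], "yaw": 0, "grip": 0},
  {"offset": [3.1, 0.85, 0], "yaw": 0, "grip": 0},
  {"offset": [3.8, 1.0, 0], "yaw": 0, "grip": 0},
  {"offset": [4.5, 1.2, 0], "yaw": 0, "grip": 0},
  {"offset": [5.2, 1.4, 0], "yaw": 0, "grip": 0},
  {"offset": [5.2, 1.4, 0], "yaw": 0, "grip": 0},
])

```text
t: 16.15
eef_pos: [0.4364, 0.2218, 0.0542]
orientation: [-0.701, -0.093, 0.092, 0.701]
ft_force: [0.7, -0.1, -0.4]
gripper_width: 0.002
```

```bash
python3 - <<'E'
from h import *
where()
E
```

```text
t 16.15 tcp [0.4364 0.2218 0.0542] vice [-137.4  -65.1] yaw 15.0 tilt [ 0.002 -1.    -0.   ] F [ 0.7 -0.1 -0.4] g 0.002
```

Request:
apply_moves([
  {"offset": [0.4, 0.1, 0], "yaw": 0, "grip": 0},
  {"offset": [0.8, 0.2, 0], "yaw": 0, "grip": 0},
  {"offset": [1.2, 0.3, 0], "yaw": 0, "grip": 0},
  {"offset": [1.5, 0.4, 0], "yaw": 0, "grip": 0},
  {"offset": [1.7, 0.45, 0], "yaw": 0, "grip": 0},
  {"offset": [1.7, 0.45, 0], "yaw": 0, "grip": 0},
])

```text
t: 16.75
eef_pos: [0.4524, 0.2261, 0.054]
orientation: [-0.701, -0.093, 0.092, 0.701]
ft_force: [0.7, -0.3, 0.1]
gripper_width: 0.005
```

```bash
python3 - <<'E'
from h import *
where()
E
```

```text
t 16.75 tcp [0.4524 0.2261 0.054 ] vice [-120.9  -65.1] yaw 15.01 tilt [ 0. -1. -0.] F [ 0.7 -0.3  0.1] g 0.005
```

```bash
python3 - <<'E'
from h import *
s=get_image("scene")[:,:,::-1];crop(s,240,170,100,90,8,"pics/s11c.png")
t=get_image("top")[:,:,::-1];crop(t,195,180,90,75,8,"pics/t11c.png")
E
```

```text
(no output)
```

View pics/s11c.png

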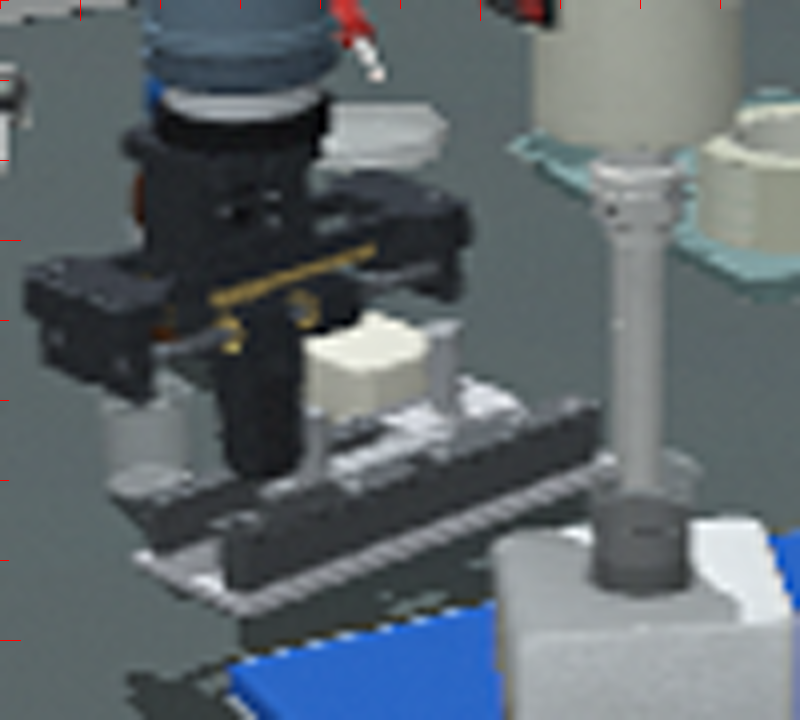

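View pics/t11c.png

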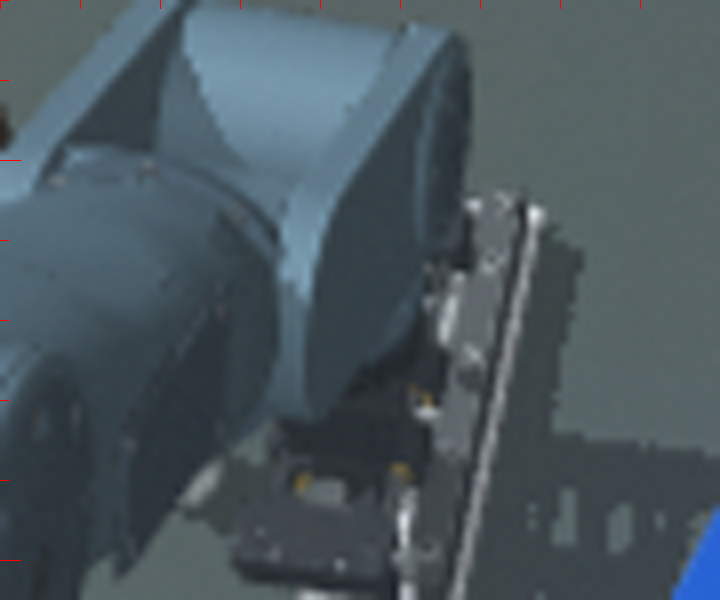

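The wedge has been driven to about the jam point, with the tab at (313,440) in the crop. It is a hair ahead of the finger, so I'll push on in small steps until the force builds.

Request:
apply_moves([
  {"offset": [0.2, 0.05, 0], "yaw": 0, "grip": 0},
  {"offset": [0.4, 0.1, 0], "yaw": 0, "grip": 0},
  {"offset": [0.4, 0.1, 0], "yaw": 0, "grip": 0},
])

```text
t: 17.15
eef_pos: [0.4554, 0.2268, 0.0538]
orientation: [0.701, 0.092, -0.093, -0.701]
ft_force: [-3.5, -2.3, 2.5]
gripper_width: 0.001
```

Request:
apply_moves([
  {"offset": [0.2, 0.05, 0], "yaw": 0, "grip": 0},
  {"offset": [0.2, 0.05, 0], "yaw": 0, "grip": 0},
])

```text
t: 17.35
eef_pos: [0.456, 0.227, 0.0534]
orientation: [0.701, 0.091, -0.094, -0.701]
ft_force: [-7.7, -4.3, 5.0]
gripper_width: 0.005
```

```bash
python3 - <<'E'
from h import *
where()
E
```

```text
t 17.35 tcp [0.456  0.227  0.0534] vice [-117.2  -65.2] yaw 15.04 tilt [-0.005 -1.    -0.   ] F [-7.7 -4.3  5. ] g 0.005
```

Request:
apply_moves([
  {"offset": [0.15, 0.04, 0], "yaw": 0, "grip": 0},
  {"offset": [0.3, 0.08, 0], "yaw": 0, "grip": 0},
  {"offset": [0.3, 0.08, 0], "yaw": 0, "grip": 0},
])

```text
t: 17.65
eef_pos: [0.4562, 0.2272, 0.0527]
orientation: [0.702, 0.089, -0.097, -0.7]
ft_force: [-16.1, -6.6, 12.2]
gripper_width: 0.002
```

```bash
python3 - <<'E'
from h import *
where()
E
```

```text
t 17.65 tcp [0.4562 0.2272 0.0527] vice [-116.9  -65. ] yaw 15.05 tilt [-0.011 -1.    -0.   ] F [-16.1  -6.6  12.2] g 0.002
```

Request:
apply_moves([
  {"offset": [0.12, 0.03, 0.05], "yaw": 0, "grip": 0},
  {"offset": [0.25, 0.06, 0.05], "yaw": 0, "grip": 0},
  {"offset": [0.25, 0.06, 0.05], "yaw": 0, "grip": 0},
  {"offset": [0.25, 0.06, 0.05], "yaw": 0, "grip": 0},
])

```text
t: 18.05
eef_pos: [0.4563, 0.2273, 0.0525]
orientation: [0.702, 0.087, -0.099, -0.7]
ft_force: [-24.7, -8.6, 16.1]
gripper_width: 0.003
```

```bash
python3 - <<'E'
from h import *
where()
E
```

```text
t 18.05 tcp [0.4563 0.2273 0.0525] vice [-116.8  -65. ] yaw 15.08 tilt [-0.016 -1.    -0.   ] F [-24.7  -8.6  16.1] g 0.003
```

Request:
apply_moves([
  {"offset": [-0.6, -0.15, 0], "yaw": 0, "grip": 0},
  {"offset": [-1.8, -0.5, 0], "yaw": 0, "grip": 0},
  {"offset": [-2, -0.5, 3], "yaw": 0, "grip": 0},
  {"offset": [-2, -0.5, 8], "yaw": 0, "grip": 0},
  {"offset": [-6, -2, 13], "yaw": 0, "grip": 0},
  {"offset": [-10, -5, 16], "yaw": 0, "grip": 0},
  {"offset": [-13, -9, 18], "yaw": 0, "grip": 0},
  {"offset": [-14, -13, 18], "yaw": 0, "grip": 0},
])

```text
t: 18.85
eef_pos: [0.3288, 0.1114, 0.2343]
orientation: [0.701, 0.096, -0.092, -0.701]
ft_force: [1.6, -1.0, 1.2]
gripper_width: 0.004
```

Request:
apply_moves([
  {"offset": [0, -4, 0], "yaw": 0, "grip": 0},
  {"offset": [0, -8, 0], "yaw": 0, "grip": 0},
  {"offset": [0, -12, 0], "yaw": 0, "grip": 0},
  {"offset": [0, -16, 0], "yaw": 0, "grip": 0},
  {"offset": [0, -16, 0], "yaw": 0, "grip": 0},
  {"offset": [0, -16, 0], "yaw": 0, "grip": 0},
])

```text
t: 19.45
eef_pos: [0.3293, -0.0495, 0.2323]
orientation: [0.701, 0.092, -0.091, -0.701]
ft_force: [-0.1, 0.2, -0.5]
gripper_width: 0.011
```

```bash
python3 - <<'E'
from h import *
from ov import *
where()
t=get_image("top")[:,:,::-1];s=get_image("scene")[:,:,::-1];cv2.imwrite("pics/t12.png",t);cv2.imwrite("pics/s12.png",s)
crop(s,240,170,100,90,8,"pics/s12c.png");crop(t,195,180,90,75,8,"pics/t12c.png")
c,n=np.cos(TH),np.sin(TH)
E
```

```text
t 19.45 tcp [ 0.3293 -0.0495  0.2323] vice [-311.2 -299.5] yaw 14.81 tilt [ 0.001 -1.    -0.   ] F [-0.1  0.2 -0.5] g 0.011
```

View pics/s12c.png

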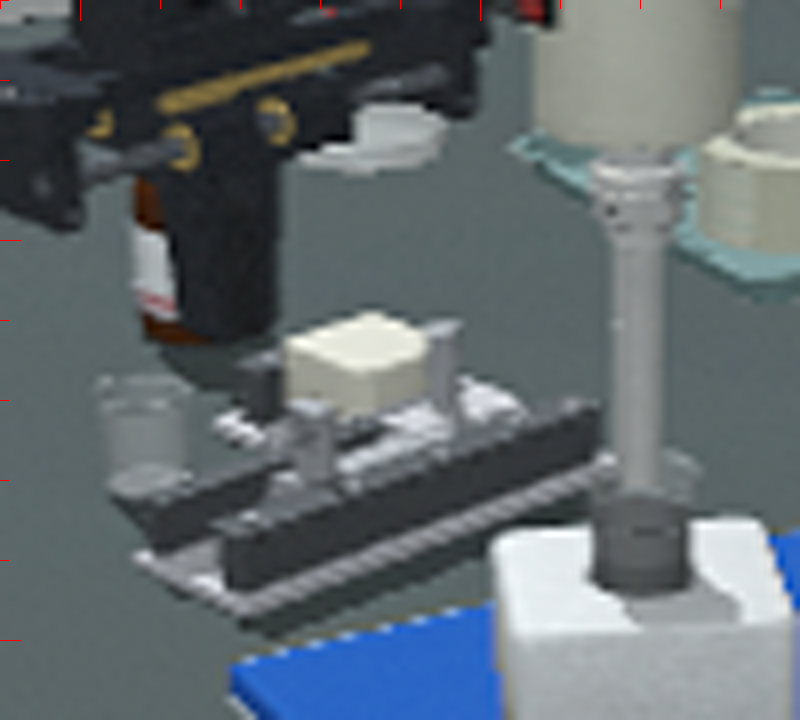

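View pics/t12c.png

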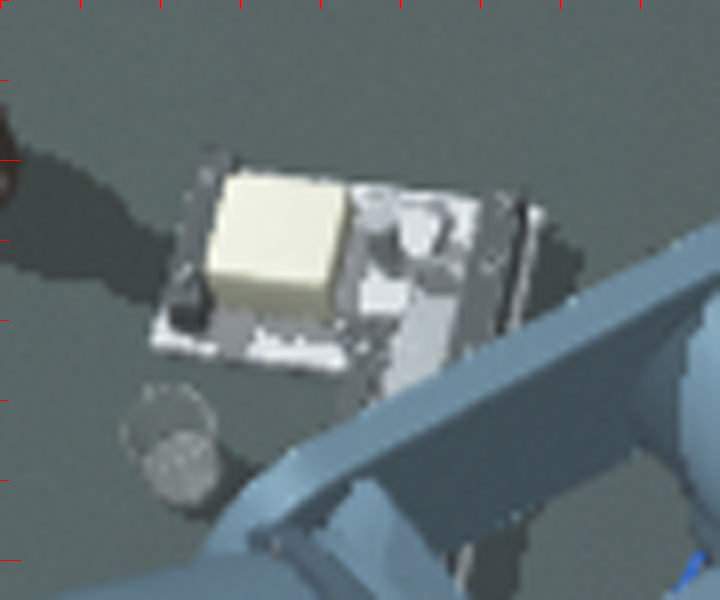

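View pics/s12.png

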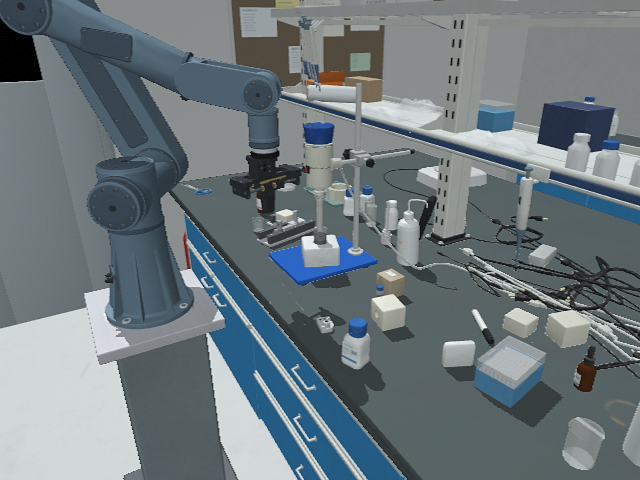

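```bash
python3 - <<'E'
from h import *
c,n=np.cos(TH),np.sin(TH)
def V(w): w=w[:,:2]-T;return (np.c_[c*w[:,0]+n*w[:,1],-n*w[:,0]+c*w[:,1]]*1e3).round(1)
print("tab top c",V(ray("scene",up([[313,405]],240,170,8),.065)))
im=cv2.imread("pics/t12.png");x,y,w,h=215,195,30,30
g=cv2.resize(im[y:y+h,x:x+w],None,fx=8,fy=8);m=np.uint8((g.min(2)>190)&(g[:,:,2].astype(int)-g[:,:,0]>8))*255
k=max(cv2.findContours(m,0,1)[0],key=cv2.contourArea)[:,0]
r=cv2.minAreaRect(np.float32(ray("top",up(k,x,y,8),.048)[:,:2]*1e3));print(r,V(np.array([r[0]])/1e3))
p=ray("top",up([[375,190]],195,180,8),.068);print("post",V(p))
E
```

```text
tab top c [[-92.2 -65.2]]
((547.093994140625, 326.7557373046875), (53.15797424316406, 56.0751953125), 15.225048065185547) [[-3.4  7.6]]
post [[ 12.5 -38.7]]
```

```bash
python3 - <<'E'
from plant import env
print(env.job_done())
E
```

```text
the job is handed in; nothing more can be done
None
```

The low plaster block is clamped in the wedge vice with the wedge jammed, and I handed the job in at about 19.5 s on the robot's clock, with no verdict reported.

**What I did:**
- I pushed the bar fully back and gripped the block across its 55 mm sides, clear of the bore.
- I stood it on the bed with its 60 mm side across the jaws and pushed the bar up until it was firm, at about 16 N with no further movement.
- I drove the wedge by its tab until 26 N along the channel no longer moved it, then withdrew.

**Last checks, after withdrawing:**
- **Block:** it stands flat, at 15.2° against the vice's 15.0°. Its centre measured 7.6 mm along the vice's y. I expected about 9, but contact with the post showed my vice frame to be about 2 mm off.
- **Wedge:** the tab's rear face measured about −98 mm in the image, against the expected −102. That is within the camera error at that range.
- **Other things:** nothing else looked moved in the final views.

**What didn't agree or wasn't tested:**
- A rough pixel reading of the post's top put it 12 mm off in x, where it should be 0. I put that down to a poor pixel pick and did not repeat it.
- I did not try to move the clamped block after letting go. That it holds rests on the jam force and the pictures.

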